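# Scan a batch of specimen tubes

## Task

Scan today's batch on the code scanner: the empty rack belongs on the scanner's glass, pushed fully home against both stop rails, with every tall specimen tube from the cooling block standing in one of its wells; when that is so, press the scan key and let it come up again. The short vials stay in the cooling block, leave the other things on the bench alone, and leave the loaded rack still home against both rails.

Things in the scene. Friction and masses are not known exactly. Their poses are not given: they have to be found in the camera images.
- scanner: fixed code scanner that reads tube bases from below: low white housing 220 mm (x) x 260 mm (y), dark glass on top 36 mm above the table. Origin: centre of its underside; x points away from the robot, y to its left. Two aluminium stop rails on the far and left sides of the glass form a corner; its near and right sides are open. Front panel: the strip from x = -110 to -72 mm
- far_stop (a point): middle of the top edge of the far rail's stop face: the rail runs along the scanner's y, 240 mm long, 11 mm above the glass; face at scanner x = +90 mm, looking towards the robot
- left_stop (a point): middle of the top edge of the left rail's stop face: the rail runs along the scanner's x, 130 mm long, 11 mm above the glass; face at scanner y = +115 mm, looking to the right
- nest (a point): fixed point on the scanner's glass where the middle of the rack's underside lies when the rack is fully against both rails (67 mm, 20 mm, 36 mm in the scanner's frame; axes as the scanner's)
- scan_key_top (a point): middle of the top of the round white scan key, 24 mm across, in a grey bezel at the right-hand end of the scanner's front panel; pressed straight down
- scan_key (a joint): travel of the scan key: 0 up, 0.006 m fully down; spring return, 5 N when fully down; a scan is taken when it is held beyond 4 mm for 0.1 s
- rack: loose single-row tube rack of grey plastic, a straight bar 46 mm (its x) x 190 mm (its y) x 60 mm tall, 0.28 to 0.46 kg, the same either way round; starts empty, standing flat on the table on the black mat. Origin: centre of its underside. Five round wells 28 mm across in its top at y = -72, -36, 0, +36, +72 mm, x = 0; well floor 5 mm above the underside
- coolblock: fixed aluminium cooling block 115 mm (x) x 180 mm (y) x 50 mm tall, origin at centre of its underside. Eight round bores 28 mm across and 40 mm deep (floor 10 mm up): two rows at x = -31 and +31 mm, four each at y = -63, -21, +21, +63 mm
- tube1: tall specimen tube standing in the cooling block, may be absent: flat-bottomed cylinder 24 mm across, 110 mm long, its top 25 mm a white cap 27 mm across, 0.03 to 0.065 kg. Origin: centre of its underside, z along the tube towards the cap
- tube2: tall specimen tube standing in the cooling block, may be absent: flat-bottomed cylinder 24 mm across, 110 mm long, its top 25 mm a white cap 27 mm across, 0.03 to 0.065 kg. Origin: centre of its underside, z along the tube towards the cap
- tube3: tall specimen tube standing in the cooling block, may be absent: flat-bottomed cylinder 24 mm across, 110 mm long, its top 25 mm a white cap 27 mm across, 0.03 to 0.065 kg. Origin: centre of its underside, z along the tube towards the cap
- tube4: tall specimen tube standing in the cooling block, may be absent: flat-bottomed cylinder 24 mm across, 110 mm long, its top 25 mm a white cap 27 mm across, 0.03 to 0.065 kg. Origin: centre of its underside, z along the tube towards the cap
- tube5: tall specimen tube standing in the cooling block, may be absent: flat-bottomed cylinder 24 mm across, 110 mm long, its top 25 mm a white cap 27 mm across, 0.03 to 0.065 kg. Origin: centre of its underside, z along the tube towards the cap
- vial1: short amber vial, 60 mm long and 25 mm across, standing in the cooling block beside the tall tubes, not part of the batch. Origin: centre of its underside
- vial2: short amber vial, 60 mm long and 25 mm across, standing in the cooling block beside the tall tubes, not part of the batch. Origin: centre of its underside
- duster: bystander: spray-duster can, 62 mm across, 190 mm tall, upright. Origin: centre of its underside
- dishes: bystander: stack of two clear petri dishes, 92 mm across, 30 mm tall. Origin: centre of its underside
- lensbrush: bystander: lens brush lying on the table, 150 mm long. Origin: centre of its underside, near mid-length
- slidebox: bystander: flat closed slide box 90 x 170 x 28 mm. Origin: centre of its underside
- beaker: bystander: glass beaker 70 mm across, 90 mm tall. Origin: centre of its underside
- tipbox: bystander: pipette-tip box 85 x 120 x 75 mm. Origin: centre of its underside
- loupe: bystander: small black loupe standing on the table, 54 mm across, 34 mm tall. Origin: centre of its underside

How it is judged:
By the outcome, as a careful person would: the job done as asked, in the order asked, and still so for the second after the job is handed in, with the robot touching nothing.
Of tube1, tube2, tube3, tube4, tube5 only 3 to 5 are there at a start; the rules pass over those that are not, and their reading is None.
At some moment in a run one of rack may be knocked a few centimetres aside while the robot is not near it.
It also fails if it takes over 210 s, if anything falls off the work surface, if the arm or the gripper's body presses on something with over 40 N, if the wrist force passes 120 N, or if a joint passes its speed limit or range.

## Robot

A 7-joint arm with a two-finger parallel gripper is mounted at the origin on the work surface. World frame = base frame: x ahead of the robot, y to its left, z up, the work surface at z = 0. Lengths are in m, angles in rad, forces in N, time in s.
With the tool pointing down it reaches from about 0.4 to 0.85 m from the base axis. Payload 10.4 kg.
Tool frame: the origin (TCP) lies at the very end of the fingers, on their centre line; the grasp point (between the pads) lies 19 mm behind it; z points along the fingers, y is the line along which they close (so a half turn about z gives the same grasp; the last joint's range is limited). The gripper opens to 87 mm and grips with 3 to 60 N. Pads are 19 mm wide; open, the fingers measure 117 mm over their backs; the gripper's body (75 mm by 190 mm) begins 51 mm behind the grasp point.
Start: joints at [1.32, 0.332, -0.065, 1.46, 0.022, 1.35, -0.088], TCP at [0.141, -0.609, 0.196] pointing down, gripper open.
Joint ranges: [-2.6, 2.6], [-0.5, 2.12], [-1.47, 1.34], [0.16, 2.42], [-1.27, 4.41], [0.06, 2.06], [-2.6, 2.6]. Speed limits (rad/s): [2.22, 2.22, 2.79, 2.79, 3.14, 3.14, 3.14].

## Interface

Orientations are given as a unit quaternion [x, y, z, w].
In Python, from bench import read_state, cams, workorder gives the robot as it stands.
- The arm moves only by the shell command python3 -m crank 'ROWS' [FORCE]. ROWS is text: rows parted by semicolons, each of 5 numbers parted by spaces: the shift along the tool's x, y, z scaled (see below), then the turn about the tool's z scaled (see below), then the opening, from -1 (shut) to 1 (fully open). In form: dx dy dz yaw jaw; .... A call has 1 to 10 rows; each row shifts and turns the commanded pose from where the row before left it, along the tool's axes as they then stand; what a row does not reach is not made up. The controller multiplies each number of a shift by 200 mm and each number of a turn by 90 degrees. A row lasts 1/10 s, in which the tool goes at most 50 mm and 8.59 degrees, less where a joint would pass 70% of its speed; a pose out of reach is approached as far as the arm can. A call with a number of a shift or a turn outside -1 to 1 is refused whole. A call with a gripper value outside its range is refused whole. The fingers move at their own pace and stop on an object; FORCE is the grip in N (left out, the last holds). Time passes only in rows, so rows that do not move let the fingers close. It gives the time, the measured TCP pose, the force, the opening and the grip force at its end, in the units of the state.
- read_state(): the state, without advancing time (a new reading comes with each control period).
- cams.camera(name): name is "side" or "top"; returns a dict with "img" (480x640x3 uint8, blue, green, red), "K" (3x3 intrinsics, pixels), "xyz" and "attitude" of the camera in the world. Camera axes: x right, y down, z forward; pixel columns grow to the right and rows downward; lengths in m; the calibration is good to about 2 mm. A picture is of the moment at which its call begins. There is no depth.
- workorder.close_job(): hands the job in; it is judged then, once.
The state is a dict: "time": time; "joint_positions": joint angles; "joint_vel": joint speeds; "joint_torque": joint torques, N m; "ee_pos": TCP position; "eef_rot": TCP orientation; "ft_force": force on the tool from outside, world axes, zero at the start; "torque": the same for the moment, N m; "width": finger opening in m; "grip_force": force on a finger pad.
Only numpy, scipy, OpenCV 4.12 (cv2) and the standard library are available. Lean on these libraries where they do the work, as an engineer would, in place of code of your own. Each camera call takes 0.05 s, during which the arm holds its last target. There are 200 camera calls.

## Working session

There is one attempt and no reset: what is moved stays moved. The work goes in short steps, Python scripts to look and compute and a shell command to move; the robot and the scene stay as the last step left them, time stands still between calls to the robot, and variables do not carry over. Pictures are saved under pics/ and viewed, at most 14 in all, crops included, and the job is handed in when it is done.

```bash
ls; mkdir -p pics; python3 - <<'E'
from bench import read_state, cams
import cv2
for n in("top","side"):
    c=cams.camera(n); cv2.imwrite(f"pics/{n}0.png",c["img"]); print(n,c["K"],c["xyz"],c["attitude"])
s=read_state(); print(s)
E
```

```text
pics
top [[517.85039323   0.         322.06309069]
 [  0.         517.85039323 234.68880524]
 [  0.           0.           1.        ]] [ 0.42358859 -0.03967673  1.65866611] [ 0.71634219 -0.695525    0.04314292 -0.03517859]
side [[535.8331223    0.         316.18821099]
 [  0.         535.8331223  246.69302169]
 [  0.           0.           1.        ]] [0.39596599 1.07233049 0.96901935] [-0.0918179   0.89985498 -0.42502333  0.03443346]
{'time': 0.1, 'joint_positions': array([ 1.32040205,  0.33278635, -0.06469867,  1.46083728,  0.02161197,
        1.34991955, -0.08850316]), 'joint_vel': array([ 1.70265243e-04, -9.33815239e-04,  5.66609210e-06, -8.22810623e-04,
       -1.31286438e-04,  1.16676202e-03, -1.05580155e-03]), 'joint_torque': array([ 2.60943489e-03, -6.24546146e+01,  2.54195760e-02, -3.90715456e+01,
       -6.13835966e-02,  3.65983509e-02, -1.83281264e-05]), 'ee_pos': array([ 0.14104792, -0.60848878,  0.19505705]), 'eef_rot': array([ 9.93519568e-01,  1.13659469e-01, -1.05692607e-04, -6.18376528e-04]), 'ft_force': array([-0.16606916,  0.32909901, -0.1123072 ]), 'torque': array([-0.00148724, -0.02123776,  0.07816594]), 'grip_force': 0.0, 'width': 0.0869515155319665}
```

View pics/top0.png

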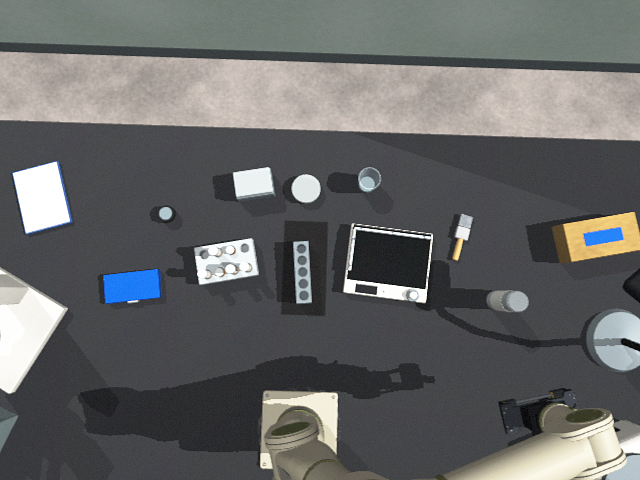

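View pics/side0.png

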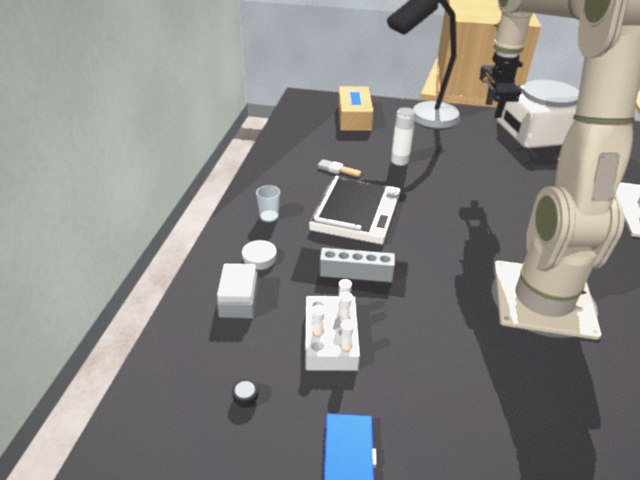

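The top view shows the scanner (390,263), rack (302,272), cooling block (226,262) and key near (412,295); the side view shows the tubes standing in the block around (330,320). Next I'll take enlarged crops.

```bash
cat > h.py <<'E'
import numpy as np, cv2
from scipy.spatial.transform import Rotation as R
from bench import read_state, cams
def get(n):
    c=cams.camera(n); c["R"]=R.from_quat(c["attitude"]).as_matrix(); c["xyz"]=np.array(c["xyz"]); return c
def ray(c,u,v):
    d=c["R"]@np.linalg.inv(c["K"])@np.array([u,v,1.]); return c["xyz"],d
def onz(c,u,v,z):
    o,d=ray(c,u,v); return o+d*(z-o[2])/d[2]
def proj(c,p):
    q=c["K"]@(c["R"].T@(np.array(p,float)-c["xyz"])); return q[:2]/q[2]
def crop(c,u0,v0,w,h,s,name):
    im=cv2.resize(c["img"][v0:v0+h,u0:u0+w],None,fx=s,fy=s,interpolation=cv2.INTER_CUBIC); cv2.imwrite("pics/"+name,im)
E
python3 - <<'E'
from h import *
t=get("top"); s=get("side")
a=cv2.resize(t["img"][215:315,185:445],None,fx=3,fy=3,interpolation=cv2.INTER_CUBIC)
b=cv2.resize(s["img"][240:380,290:410],None,fx=2,fy=2,interpolation=cv2.INTER_CUBIC)
c=cv2.resize(s["img"][165:255,300:420],None,fx=2,fy=2,interpolation=cv2.INTER_CUBIC)
o=np.zeros((590,790,3),np.uint8);o[:300,:780]=a;o[305:585,:240]=b;o[305:485,250:490]=c
cv2.imwrite("pics/c1.png",o)
print(onz(t,390,263,0.036),onz(t,302,272,.06),onz(t,226,262,.05),onz(t,412,295,.04))
E
```

```text
[ 0.52146687 -0.27114042  0.036     ] [0.48428708 0.00330564 0.06      ] [0.50870182 0.24001265 0.05      ] [ 0.42365606 -0.34054543  0.04      ]
```

View pics/c1.png

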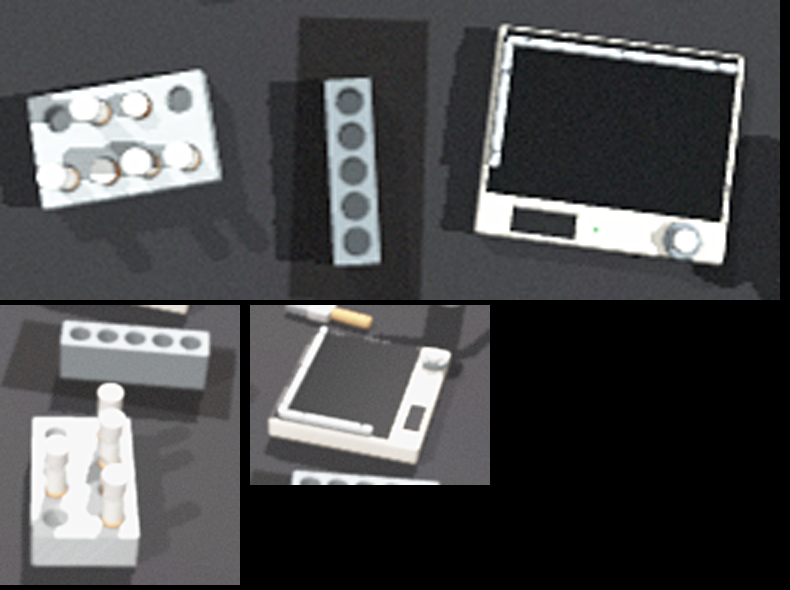

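The crop shows the rack empty, lying along world x on the mat. The block seems to hold 6 items, with the far-left and far-right bores empty. Next I'll fit the poses.

```bash
cat > fit.py <<'E'
from h import *
def rectfit(c,u0,v0,u1,v1,thr,z,close=9):
    g=cv2.cvtColor(c["img"],cv2.COLOR_BGR2GRAY)[v0:v1,u0:u1]
    g=cv2.resize(g,None,fx=4,fy=4,interpolation=cv2.INTER_CUBIC)
    m=(g>thr).astype(np.uint8)
    m=cv2.morphologyEx(m,cv2.MORPH_CLOSE,np.ones((close,close)))
    cs,_=cv2.findContours(m,cv2.RETR_EXTERNAL,cv2.CHAIN_APPROX_NONE)
    k=max(cs,key=cv2.contourArea)[:,0,:].astype(float)
    k=(k+.5)/4-.5+[u0,v0]
    p=np.array([onz(c,u,v,z)[:2] for u,v in k],np.float32)
    (x,y),(w,h),a=cv2.minAreaRect(p*1000)
    if w>h: w,h,a=h,w,a-90   # long side = h, its direction a+90
    ang=a  # short-side direction angle from world x
    return np.array([x,y])/1000,(w,h),((ang+90)%180)-90
if __name__=="__main__":
    t=get("top"); s=get("side")
    print("scanner",rectfit(t,338,217,440,308,110,.036)) 
    print("block",rectfit(t,188,232,264,292,110,.05))
    print("rack",rectfit(t,285,235,318,309,110,.06))
E
python3 fit.py; python3 - <<'E'
from h import *
t=get("top")
g=cv2.cvtColor(t["img"],cv2.COLOR_BGR2GRAY)[236:308,290:316]
g=cv2.resize(g,None,fx=4,fy=4,interpolation=cv2.INTER_CUBIC)
cs,_=cv2.findContours((g<125).astype(np.uint8),cv2.RETR_LIST,cv2.CHAIN_APPROX_NONE)
for k in cs:
    a=cv2.contourArea(k)
    if 300<a<2500:
        (x,y),r=cv2.minEnclosingCircle(k);m=cv2.moments(k);x=m["m10"]/a;y=m["m01"]/a
        print(a,r,onz(t,(x+.5)/4-.5+290,(y+.5)/4-.5+236,.06))
E
```

```text
scanner (array([ 0.52356879, -0.2655145 ]), (222.69041442871094, 263.1949462890625), -5.71197509765625)
block (array([0.5121131 , 0.24111124]), (119.4628677368164, 189.92100524902344), 11.32783317565918)
rack (array([0.48543842, 0.00338736]), (48.15641784667969, 191.31820678710938), -84.9952940940857)
947.5 18.241962432861328 [ 0.413869   -0.00338146  0.06      ]
942.0 18.202232360839844 [ 4.49901315e-01 -2.95218744e-04  6.00000000e-02]
937.5 18.20984649658203 [0.48588366 0.00254308 0.06      ]
932.0 18.062490463256836 [0.5218787  0.00576925 0.06      ]
920.0 18.01248550415039 [0.5577702  0.00895821 0.06      ]
```

```bash
cat > ov.py <<'E'
from h import *
SC=(np.array([.5236,-.2655]),np.radians(-5.7)); BL=(np.array([.511,.239]),np.radians(9.5))
def w(f,x,y,z):
    c,a=f; return np.array([c[0]+x*np.cos(a)-y*np.sin(a),c[1]+x*np.sin(a)+y*np.cos(a),z])
E
python3 - <<'E'
from ov import *
t=get("top"); s=get("side")
def draw(c,u0,v0,wd,h,k):
    im=cv2.resize(c["img"][v0:v0+h,u0:u0+wd],None,fx=k,fy=k,interpolation=cv2.INTER_CUBIC)
    P=lambda p:tuple(int(q) for q in ((proj(c,p)-[u0,v0]+.5)*k).round())
    def poly(pts,col): cv2.polylines(im,[np.array([P(p) for p in pts],np.int32)],True,col,1)
    for f,a,b,z,col in((SC,.11,.13,.036,(0,0,255)),(BL,.0575,.09,.05,(0,255,0))):
        poly([w(f,i*a,j*b,z) for i,j in((1,1),(1,-1),(-1,-1),(-1,1))],col)
    for x in(-.031,.031):
        for y in(-.063,-.021,.021,.063):
            for z,r,col in((.05,.014,(255,0,255)),(.12,.0135,(255,128,0))):
                poly([w(BL,x+r*np.cos(q),y+r*np.sin(q),z) for q in np.linspace(0,6.28,20)],col)
    return im
a=draw(t,185,215,260,100,3); b=draw(s,295,275,75,105,2.8)
cv2.imwrite("pics/c2.png",a)
o=np.zeros((600,790,3),np.uint8);o[:300,:780]=a;o[302:302+b.shape[0],:b.shape[1]]=b
b=draw(s,300,165,110,90,2.8);o[302:302+b.shape[0],250:250+b.shape[1]]=b
cv2.imwrite("pics/c2.png",o)
E
```

```text
(no output)
```

View pics/c2.png

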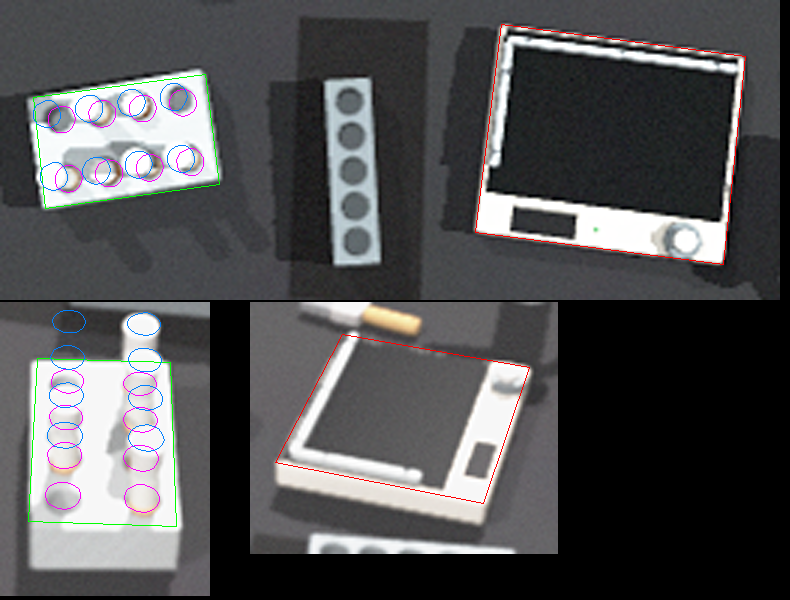

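Two views agree on the block: there are 4 tall tubes, at near-row y = −63, −21 and +63 and far-row y = +21. The vials are at near +21 and far −21, and the other two bores are empty. Next, a move planner.

```bash
cat > pl.py <<'E'
# usage: pl.py x y z yawdeg(tool x) -> per-row figures (translate, then turn)
from h import *
import sys
st=read_state()
M=R.from_quat(st["eef_rot"]).as_matrix(); yaw=np.degrees(np.arctan2(M[1,0],M[0,0]))
p=np.array(st["ee_pos"])
print("t%.1f"%st["time"],"p",p.round(4),"yaw %.2f"%yaw,"F",np.round(st["ft_force"],1),"w %.4f"%st["width"],"g %.1f"%st["grip_force"],"q",np.round(st["joint_positions"],2))
if len(sys.argv)>4:
    x,y,z,a=map(float,sys.argv[1:5])
    d=M.T@(np.array([x,y,z])-p)/.2
    dy=-((a-yaw+180)%360-180)/90
    print("total units",d.round(4),"turn %.4f"%dy,"rows>=",np.ceil(np.linalg.norm(d)/.24),np.ceil(abs(dy)/.095))
E
python3 pl.py .4858 .0028 .2 4.9
python3 - <<'E'
from ov import *
for n in((-.082,0),(.067,.02),(-.1,-.1)): print(n,w(SC,*n,.036))
t=get("top"); print("key",onz(t,185+683/3-.5,215+240/3-.5,.045),"duster",onz(t,516,300,.19))
E
```

```text
t0.5 p [ 0.1412 -0.6088  0.1957] yaw 13.05 F [ 0.1 -0.5  0.4] w 0.0868 g 0.0 q [ 1.32  0.33 -0.06  1.46  0.02  1.35 -0.09]
total units [ 2.3694 -2.59   -0.0214] turn 0.0906 rows>= 15.0 1.0
(-0.082, 0) [ 0.44200544 -0.25735578  0.036     ]
(0.067, 0.02) [ 0.59225512 -0.25225331  0.036     ]
(-0.1, -0.1) [ 0.41416247 -0.35507358  0.036     ]
key [ 0.4252119  -0.34011943  0.045     ] duster [ 0.41806385 -0.60745406  0.19      ]
```

```bash
R=.; python3 -m crank '0 0 -0.15 0 1;0.13 -0.14 0 0 1;0.13 -0.14 0 0 1;0.13 -0.14 0 0 1;0.13 -0.14 0 0 1;0.13 -0.14 0 0 1;0.13 -0.14 0 0 1;0.13 -0.14 0 0 1;0.13 -0.14 0 0 1;0.13 -0.14 0 0 1'; python3 -m crank '0.13 -0.14 0 0 1;0.13 -0.14 0 0 1;0.13 -0.14 0 0 1;0.13 -0.14 0 0 1;0.13 -0.14 0 0 1;0.13 -0.14 0 0 1;0.13 -0.14 0 0 1;0.13 -0.14 0 0 1;0 0 0 0.09 1;0 0 0 0 1'; python3 pl.py .4858 .0028 .1 4.9
```

```text
time: 1.5
ee_pos: [0.3128, -0.3091, 0.226]
eef_rot: [0.994, 0.114, 0.0, 0.0]
ft_force: [-0.1, -0.4, 1.3]
width: 0.0874
grip_force: 0.0
time: 2.5
ee_pos: [0.4645, -0.0445, 0.2258]
eef_rot: [0.999, 0.043, 0.0, -0.0]
ft_force: [-0.6, -1.2, 0.1]
width: 0.0871
grip_force: 0.0
t2.5 p [ 0.4645 -0.0445  0.2258] yaw 4.92 F [-0.6 -1.2  0.1] w 0.0871 g 0.0 q [ 0.73  0.   -0.72  1.78  0.    1.36 -1.48]
total units [ 0.1266 -0.2264  0.6288] turn 0.0003 rows>= 3.0 1.0
```

```bash
python3 -m crank '0.06 -0.11 0 0 1;0.066 -0.116 0 0 1;0 0 0.2 0 1;0 0 0.2 0 1;0 0 0.15 0 1;0 0 0.08 0 1;0 0 0 0 1'; python3 pl.py .4858 .0028 .03 4.9
python3 - <<'E'
from h import *
o=np.zeros((600,800,3),np.uint8)
t=get("top");s=get("side")
o[:300,:480]=cv2.resize(t["img"][225:325,240:400],None,fx=3,fy=3)
o[300:,:480]=cv2.resize(s["img"][200:300,290:450],None,fx=3,fy=3)
cv2.imwrite("pics/g1.png",o)
E
```

```text
time: 3.2
ee_pos: [0.4836, 0.0007, 0.0977]
eef_rot: [0.999, 0.044, -0.002, -0.0]
ft_force: [-1.0, -0.1, -0.9]
width: 0.087
grip_force: 0.0
t3.2 p [0.4836 0.0007 0.0977] yaw 5.07 F [-1.  -0.1 -0.9] w 0.0870 g 0.0 q [ 0.63  0.18 -0.78  1.91  0.14  1.11 -1.69]
total units [ 0.0131 -0.0092  0.3384] turn 0.0018 rows>= 2.0 1.0
```

View pics/g1.png

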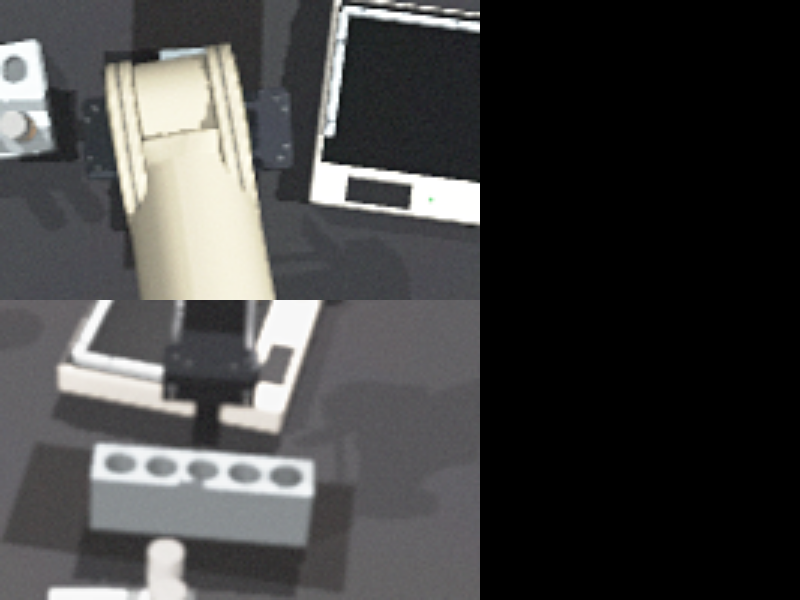

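The rack (side view, centre about (203,470)) is centred under the open gripper. Next: lower and grip.

```bash
python3 -m crank '0.013 -0.009 0.1 0.002 1;0 0 0.12 0 1;0 0 0.12 0 1;0 0 0 0 1;0 0 0 0 -1;0 0 0 0 -1;0 0 0 0 -1;0 0 0 0 -1;0 0 0 0 -1;0 0 0 0 -1' 35; python3 pl.py
```

```text
time: 4.3
ee_pos: [0.488, 0.0041, 0.032]
eef_rot: [0.999, 0.042, 0.0, -0.0]
ft_force: [-0.3, 2.2, 2.0]
width: 0.0468
grip_force: 1.6
t4.3 p [0.488  0.0041 0.032 ] yaw 4.77 F [-0.3  2.2  2. ] w 0.0468 g 1.6 q [ 0.58  0.29 -0.76  1.96  0.24  0.98 -1.77]
```

```bash
python3 -m crank '0 0 0 0 -1;0 0 0 0 -1;0 0 0 0 -1;0 0 -0.05 0 -1;0 0 -0.1 0 -1;0 0 -0.15 0 -1;0 0 -0.15 0 -1;0 0 -0.15 0 -1;0 0 0 0 -1;0 0 0 0 -1' 35; python3 pl.py; python3 -m crank '0 0 0 -0.088 -1;0 0 0 -0.088 -1;0 0 0 -0.088 -1;0 0 0 -0.088 -1;0 0 0 -0.088 -1;0 0 0 -0.088 -1;0 0 0 -0.088 -1;0 0 0 -0.088 -1;0 0 0 -0.088 -1;0 0 0 -0.088 -1';python3 -m crank '0 0 0 0 -1;0 0 0 0 -1'; python3 pl.py .58 -.263 .12 84.3
```

```text
time: 5.3
ee_pos: [0.4876, 0.0033, 0.1516]
eef_rot: [0.999, 0.041, 0.0, 0.0]
ft_force: [-1.0, -0.2, -4.5]
width: 0.0439
grip_force: 35.0
t5.3 p [0.4876 0.0033 0.1516] yaw 4.73 F [-1.  -0.2 -4.5] w 0.0439 g 35.0 q [ 0.65  0.13 -0.79  1.84  0.1   1.21 -1.66]
time: 6.3
ee_pos: [0.4866, 0.0036, 0.1499]
eef_rot: [0.741, 0.671, -0.001, -0.001]
ft_force: [0.9, 0.1, -4.0]
width: 0.0442
grip_force: 35.0
time: 6.5
ee_pos: [0.4871, 0.0037, 0.1506]
eef_rot: [0.745, 0.667, -0.001, -0.001]
ft_force: [-1.3, -0.5, -3.0]
width: 0.044
grip_force: 35.0
t6.5 p [0.4871 0.0037 0.1506] yaw 83.73 F [-1.3 -0.5 -3. ] w 0.0440 g 35.0 q [ 0.75  0.15 -0.91  1.84  0.12  1.22 -0.3 ]
total units [-1.2747  0.6077  0.1519] turn -0.0064 rows>= 6.0 1.0
```

```bash
python3 -m crank '-0.159 0.076 0 -0.006 -1;-0.159 0.076 0 0 -1;-0.159 0.076 0 0 -1;-0.159 0.076 0 0 -1;-0.159 0.076 0 0 -1;-0.159 0.076 0 0 -1;-0.159 0.076 0 0 -1;-0.159 0.076 0 0 -1;0 0 0.1 0 -1;0 0 0 0 -1'; python3 -m crank '0 0 0 0 -1'; python3 pl.py .58 -.263 .07 84.3
python3 - <<'E'
from h import *
o=np.zeros((600,800,3),np.uint8)
t=get("top");s=get("side")
o[:300,:480]=cv2.resize(t["img"][215:315,320:480],None,fx=3,fy=3)
o[300:,:480]=cv2.resize(s["img"][150:250,290:450],None,fx=3,fy=3)
cv2.imwrite("pics/g2.png",o)
E
```

```text
time: 7.5
ee_pos: [0.5824, -0.2614, 0.128]
eef_rot: [0.742, 0.671, -0.001, -0.003]
ft_force: [-0.3, 0.9, -2.7]
width: 0.0437
grip_force: 35.0
time: 7.6
ee_pos: [0.5839, -0.2599, 0.1312]
eef_rot: [0.74, 0.672, -0.0, -0.001]
ft_force: [1.0, 0.5, -3.4]
width: 0.044
grip_force: 35.0
t7.6 p [ 0.5839 -0.2599  0.1312] yaw 84.46 F [ 1.   0.5 -3.4] w 0.0440 g 35.0 q [ 0.87  0.5  -0.71  1.47  0.33  1.29  0.03]
total units [-0.0174 -0.0172  0.3059] turn 0.0018 rows>= 2.0 1.0
```

View pics/g2.png

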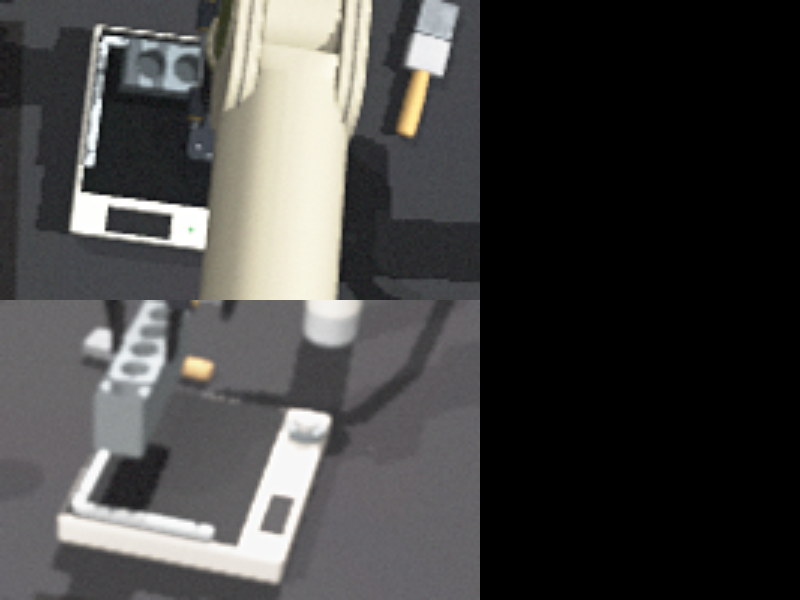

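The rack hangs clear inside the rail corner. Lowering it.

```bash
python3 -m crank '0 0 0.1 0 -1;0 0 0.1 0 -1;0 0 0.08 0 -1;0 0 0 0 -1';for i in 1 2 3; do :; done; python3 -m crank '0 0 0.015 0 -1;0 0 0 0 -1'; python3 -m crank '0 0 0.015 0 -1;0 0 0 0 -1'; python3 pl.py
```

```text
time: 8.1
ee_pos: [0.5831, -0.2604, 0.074]
eef_rot: [0.74, 0.673, -0.001, -0.001]
ft_force: [-0.7, -1.0, -3.9]
width: 0.0446
grip_force: 35.0
time: 8.3
ee_pos: [0.5848, -0.2611, 0.0736]
eef_rot: [0.74, 0.672, 0.0, 0.001]
ft_force: [-0.7, 0.2, -4.1]
width: 0.0441
grip_force: 35.0
time: 8.5
ee_pos: [0.5844, -0.2612, 0.0699]
eef_rot: [0.74, 0.672, 0.0, 0.0]
ft_force: [0.1, 0.4, -5.0]
width: 0.0442
grip_force: 35.0
t8.5 p [ 0.5844 -0.2612  0.0699] yaw 84.50 F [ 0.1  0.4 -5. ] w 0.0442 g 35.0 q [ 0.86  0.55 -0.69  1.53  0.37  1.19  0.01]
```

```bash
for k in 1 ; do python3 -m crank '0 0 0.01 0 -1;0 0 0 0 -1' | grep -E 'ee_pos|ft'; python3 -m crank '0 0 0.01 0 -1;0 0 0 0 -1'| grep -E 'ee_pos|ft'; python3 -m crank '0 0 0.005 0 -1;0 0 0 0 -1'| grep -E 'ee_pos|ft'; done
```

```text
ee_pos: [0.5842, -0.2611, 0.0676]
ft_force: [-0.2, 0.4, -3.6]
ee_pos: [0.5845, -0.2612, 0.067]
ft_force: [-4.8, 1.2, 6.5]
ee_pos: [0.5845, -0.2612, 0.0669]
ft_force: [-8.1, 2.4, 14.0]
```

```bash
python3 -m crank '0 0 -0.007 0 -1;0.015 0 0 0 -1;0 0 0 0 -1'| grep -E 'ee_pos|ft'; python3 -m crank '0.01 0 0 0 -1;0 0 0 0 -1' | grep -E 'ee_pos|ft'; python3 -m crank '0.01 0 0 0 -1;0 0 0 0 -1' | grep -E 'ee_pos|ft';  python3 -m crank '0 0.015 0 0 -1;0 0 0 0 -1' | grep -E 'ee_pos|ft'; python3 -m crank '0 0.01 0 0 -1;0 0 0 0 -1' | grep -E 'ee_pos|ft'
```

```text
ee_pos: [0.585, -0.2592, 0.0669]
ft_force: [-1.8, -3.8, 4.8]
ee_pos: [0.5853, -0.2574, 0.0669]
ft_force: [-0.5, -3.9, 4.3]
ee_pos: [0.5855, -0.2554, 0.0669]
ft_force: [-0.9, -5.2, 4.4]
ee_pos: [0.5864, -0.2555, 0.0671]
ft_force: [-12.0, -2.5, 15.5]
ee_pos: [0.5878, -0.2555, 0.0671]
ft_force: [-15.6, -1.8, 18.5]
```

```bash
python3 -m crank '0 0 0 0 -0.2;0 0 0 0 -0.2;0 0 0 0 0.2;0 0 0 0 0.2;0 0 0 0 0.4;0 0 0 0 0.4;0 0 -0.1 0 1;0 0 -0.2 0 1;0 0 -0.25 0 1;0 0 -0.25 0 1'| grep -E 'ee_pos|ft|wid'; python3 -m crank '0 -0.24 0 0 1;0 -0.24 0 0 1;0 -0.24 0 0 1;0.1 -0.2 0 0 1;0.2 0 0 0 1;0.2 0 0 0 1;0.2 0 0 0 1;0.2 0 0 0 1;0.2 0 0 0 1;0 0 0 0 1' | grep -E 'ee_pos|ft|wid'; python3 pl.py
python3 - <<'E'
from h import *
t=get("top");s=get("side")
o=np.zeros((600,800,3),np.uint8)
o[:400,:480]=cv2.resize(t["img"][215:315,330:450],None,fx=4,fy=4,interpolation=cv2.INTER_CUBIC)
o[400:,:240]=cv2.resize(s["img"][150:250,300:420],None,fx=2,fy=2,interpolation=cv2.INTER_CUBIC)
cv2.imwrite("pics/g3.png",o)
E
```

```text
ee_pos: [0.5899, -0.2538, 0.2276]
ft_force: [2.0, -0.0, -0.5]
width: 0.0834
ee_pos: [0.4285, -0.0122, 0.2266]
ft_force: [0.2, -0.4, 0.4]
width: 0.0871
t12.2 p [ 0.4285 -0.0122  0.2266] yaw 85.00 F [ 0.2 -0.4  0.4] w 0.0871 g 0.0 q [ 1.02 -0.13 -0.99  1.85 -0.11  1.36 -0.03]
```

View pics/g3.png

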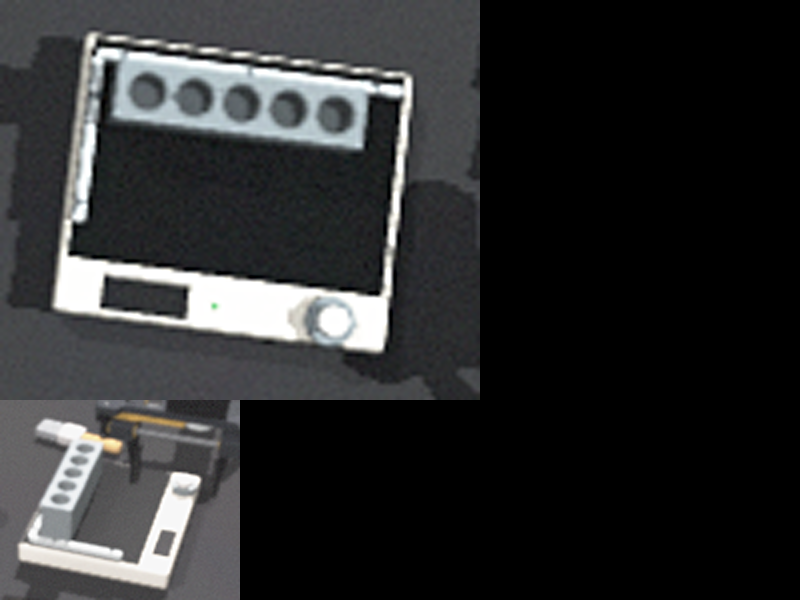

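The rack stands on the glass close to the far rail (wells from (147,90) to (335,114) in the crop), with a gap at the left rail. Next I'll measure the wells.

```bash
cat > wells.py <<'E'
from ov import *
def wells(t,ztop=.096):
    u0,v0,u1,v1=352,225,428,258
    g=cv2.cvtColor(t["img"],cv2.COLOR_BGR2GRAY)[v0:v1,u0:u1]
    g=cv2.resize(g,None,fx=4,fy=4,interpolation=cv2.INTER_CUBIC)
    for thr in(105,115,125,95):
        cs,_=cv2.findContours((g<thr).astype(np.uint8),cv2.RETR_LIST,cv2.CHAIN_APPROX_NONE)
        out=[]
        for k in cs:
            a=cv2.contourArea(k); (x,y),r=cv2.minEnclosingCircle(k)
            if 500<a<1800 and r<26:
                (x,y),_,_=cv2.fitEllipse(k)
                out.append(onz(t,(x+.5)/4-.5+u0,(y+.5)/4-.5+v0,ztop)[:2])
        if len(out)==5: break
    return np.array(sorted(out,key=lambda p:-p[1]))
if __name__=="__main__":
    P=wells(get("top")); print(P.round(4))
    if len(P)==5:
        d=P[0]-P[4]; print("len",np.linalg.norm(d),"ang",np.degrees(np.arctan2(d[1],d[0]))-90,"c",P.mean(0))
        c,a=SC; v=P.mean(0)-c; print("in scanner",v@[np.cos(a),np.sin(a)],v@[-np.sin(a),np.cos(a)])
E
python3 wells.py
```

```text
[[ 0.5941 -0.1904]
 [ 0.5904 -0.2261]
 [ 0.5869 -0.2619]
 [ 0.5834 -0.2976]
 [ 0.5801 -0.3335]]
len 0.14378811109376416 ang -5.585364499189936 c [ 0.58695184 -0.26188556]
in scanner 0.0626796165784988 0.009888661953005317
```

```bash
python3 - <<'E'
from ov import *
for n,a,b in(("A",.063,-.118),("A1",.063,-.0845),("B",.012,.02),("B1",.029,.02)): print(n,w(SC,a,b,0).round(4))
E
python3 pl.py .5745 -.3892 .2266 84.3
```

```text
A [ 0.5746 -0.3892  0.    ]
A1 [ 0.5779 -0.3558  0.    ]
B [ 0.5375 -0.2468  0.    ]
B1 [ 0.5544 -0.2485  0.    ]
t12.3 p [ 0.4279 -0.0183  0.2261] yaw 84.53 F [-0.1 -0.3  1. ] w 0.0868 g 0.0 q [ 1.02 -0.13 -0.98  1.85 -0.11  1.36 -0.03]
total units [-1.7761e+00  9.0630e-01 -1.7000e-03] turn 0.0026 rows>= 9.0 1.0
```

```bash
python3 -m crank '-0.178 0.0906 0 0.002 -1;-0.178 0.0906 0 0 -1;-0.178 0.0906 0 0 -1;-0.178 0.0906 0 0 -1;-0.178 0.0906 0 0 -1;-0.178 0.0906 0 0 -1;-0.178 0.0906 0 0 -1;-0.178 0.0906 0 0 -1;-0.178 0.0906 0 0 -1;-0.178 0.0906 0 0 -1' 20|grep ee_pos; python3 -m crank '0 0 0 0 -1;0 0 0.2 0 -1;0 0 0.2 0 -1;0 0 0.2 0 -1;0 0 0.15 0 -1;0 0 0 0 -1;0 0 0 0 -1'|grep ee_pos; python3 pl.py .5745 -.3892 .055 84.3
```

```text
ee_pos: [0.5722, -0.3936, 0.2248]
ee_pos: [0.5726, -0.3908, 0.0765]
t14.1 p [ 0.5726 -0.3908  0.0765] yaw 84.28 F [ 0.1 -1.   1.8] w 0.0001 g 0.0 q [ 1.01  0.67 -0.73  1.36  0.45  1.27  0.17]
total units [0.0088 0.0087 0.1073] turn -0.0003 rows>= 1.0 1.0
```

```bash
G="ee_pos|ft_f"; python3 -m crank '0 0 0.107 0 -1;0.05 0 0 0 -1;0.04 0 0 0 -1;0 0 0 0 -1'|grep -E "$G"; python3 -m crank '0.02 0 0 0 -1;0.02 0 0 0 -1;0 0 0 0 -1'|grep -E "$G"; python3 -m crank '0.02 0 0 0 -1;0 0 0 0 -1'|grep -E "$G"; python3 -m crank '0.01 0 0 0 -1;0 0 0 0 -1'|grep -E "$G"
```

```text
ee_pos: [0.5765, -0.3702, 0.057]
ft_force: [0.2, -0.1, -0.0]
ee_pos: [0.576, -0.3642, 0.0554]
ft_force: [0.8, -0.1, -0.5]
ee_pos: [0.5761, -0.3609, 0.0552]
ft_force: [1.0, -2.3, 1.7]
ee_pos: [0.5763, -0.3591, 0.0552]
ft_force: [-1.0, -4.3, 5.2]
```

```bash
G="ee_pos|ft_f"; python3 -m crank '0.01 0 0 0 -1;0 0 0 0 -1'|grep -E "$G"; python3 -m crank '0.01 0 0 0 -1;0 0 0 0 -1'|grep -E "$G"; python3 -m crank '0.008 0 0 0 -1;0 0 0 0 -1'|grep -E "$G"; python3 wells.py
```

```text
ee_pos: [0.5765, -0.357, 0.0552]
ft_force: [-0.6, -5.0, 4.4]
ee_pos: [0.5766, -0.3556, 0.0552]
ft_force: [-0.9, -6.6, 3.6]
ee_pos: [0.5764, -0.3555, 0.0552]
ft_force: [-0.8, -8.9, 2.5]
[[ 0.5966 -0.1804]
 [ 0.5933 -0.2172]
 [ 0.59   -0.2534]
 [ 0.5863 -0.2891]]
```

```bash
G="ee_pos|ft_f"; python3 -m crank '0.008 0 0 0 -1;0 0 0 0 -1;-0.08 0 0 0 -1;0 0 -0.2 0 -1;0 0 -0.2 0 -1;0 -0.2 0 0 -1;0.18 0 0 0 -1;0.18 0 0 0 -1;0.18 0 0 0 -1;0 0 0 0 -1'|grep -E "$G"; python3 pl.py .5375 -.2468 .055 84.3
```

```text
ee_pos: [0.5474, -0.2485, 0.135]
ft_force: [-0.1, -0.2, 0.4]
t16.8 p [ 0.5474 -0.2485  0.135 ] yaw 84.82 F [-0.1 -0.2  0.4] w 0.0004 g 0.0 q [ 1.    0.45 -0.83  1.57  0.34  1.28  0.02]
total units [ 0.0026 -0.0501  0.3999] turn 0.0058 rows>= 2.0 1.0
```

```bash
G="ee_pos|ft_f"; python3 -m crank '0 -0.06 0 0.006 -1;0 0 0.2 0 -1;0 0 0.18 0 -1;0 0 0 0 -1;0 0.02 0 0 -1;0 0.02 0 0 -1;0 0 0 0 -1'|grep -E "$G"; python3 -m crank '0 0.015 0 0 -1;0 0 0 0 -1'|grep -E "$G"; python3 -m crank '0 0.015 0 0 -1;0 0 0 0 -1'|grep -E "$G"; python3 -m crank '0 0.01 0 0 -1;0 0 0 0 -1'|grep -E "$G"; python3 -m crank '0 0.01 0 0 -1;0 0 0 0 -1'|grep -E "$G"
```

```text
ee_pos: [0.5441, -0.2555, 0.0607]
ft_force: [-0.0, 1.0, -0.1]
ee_pos: [0.546, -0.2557, 0.0595]
ft_force: [0.9, 0.4, -0.0]
ee_pos: [0.5485, -0.2559, 0.0589]
ft_force: [-0.0, 0.0, -0.5]
ee_pos: [0.5504, -0.2561, 0.0588]
ft_force: [0.3, 0.5, -0.8]
ee_pos: [0.5524, -0.2564, 0.0588]
ft_force: [-0.7, 0.5, -0.1]
```

```bash
G="ee_pos|ft_f"; python3 -m crank '0 0.01 0 0 -1;0 0 0 0 -1'|grep -E "$G"; python3 -m crank '0 0.01 0 0 -1;0 0 0 0 -1'|grep -E "$G"; python3 -m crank '0 0.008 0 0 -1;0 0 0 0 -1'|grep -E "$G"; python3 -m crank '0 0.005 0 0 -1;0 0 0 0 -1'|grep -E "$G"; python3 wells.py
```

```text
ee_pos: [0.5539, -0.2566, 0.0586]
ft_force: [-1.7, -0.2, 0.5]
ee_pos: [0.556, -0.2569, 0.0588]
ft_force: [-3.1, 0.8, 3.2]
ee_pos: [0.5578, -0.2571, 0.0589]
ft_force: [-4.0, -0.3, 4.2]
ee_pos: [0.5588, -0.2572, 0.0589]
ft_force: [-4.6, -0.3, 4.4]
[[ 0.6023 -0.1813]]
```

```bash
G="ee_pos|ft_f"; python3 -m crank '0 0.006 0 0 -1;0 0 0 0 -1'|grep -E "$G"; python3 -m crank '0 0.006 0 0 -1;0 0 0 0 -1'|grep -E "$G"; python3 -m crank '0 0.006 0 0 -1;0 0 0 0 -1'|grep -E "$G"
```

```text
ee_pos: [0.56, -0.2573, 0.0589]
ft_force: [-5.0, 0.7, 3.8]
ee_pos: [0.5612, -0.2575, 0.059]
ft_force: [-4.4, 0.7, 4.8]
ee_pos: [0.5623, -0.2576, 0.059]
ft_force: [-6.2, 0.7, 6.1]
```

```bash
python3 - <<'E'
from h import *
t=get("top");s=get("side")
o=np.zeros((600,800,3),np.uint8)
o[:300,:480]=cv2.resize(t["img"][215:290,330:450],None,fx=4,fy=4,interpolation=cv2.INTER_CUBIC)
o[300:,:480]=cv2.resize(s["img"][165:240,300:420],None,fx=4,fy=4,interpolation=cv2.INTER_CUBIC)
cv2.imwrite("pics/g4.png",o)
E
```

```text
(no output)
```

View pics/g4.png

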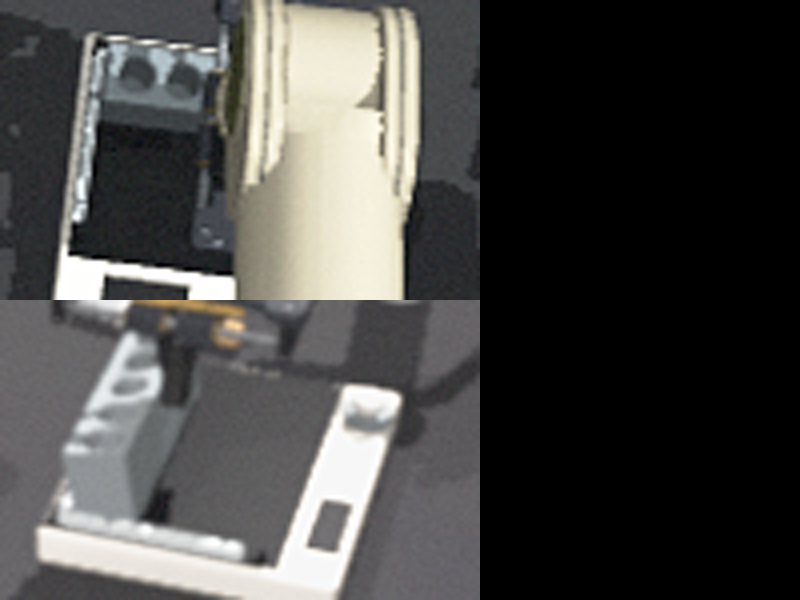

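The push made the rack tilt over the far rail: its near face shows in the top view. I'll back off gently and push lower, below the rail's top.

```bash
G="ee_pos|ft_f"; python3 -m crank '0 -0.01 0 0 -1;0 -0.01 0 0 -1;0 -0.01 0 0 -1;0 -0.01 0 0 -1;0 -0.015 0 0 -1;0 -0.02 0 0 -1;0 -0.02 0 0 -1;0 0 0.08 0 -1;0 0 0 0 -1;0 0 0 0 -1'|grep -E "$G"; python3 pl.py .546 -.2555 .041 84.3;  python3 wells.py
```

```text
ee_pos: [0.5431, -0.2552, 0.042]
ft_force: [-0.1, 0.4, -0.0]
t20.9 p [ 0.5431 -0.2552  0.042 ] yaw 83.80 F [-0.1  0.4 -0. ] w 0.0004 g 0.0 q [ 0.97  0.53 -0.79  1.66  0.41  1.12 -0.03]
total units [0.0002 0.0148 0.0051] turn -0.0056 rows>= 1.0 1.0
[]
```

```bash
G="ee_pos|ft_f"; python3 -m crank '0 0.02 0 0 -1;0 0.02 0 0 -1;0 0 0 0 -1'|grep -E "$G"; python3 -m crank '0 0.01 0 0 -1;0 0 0 0 -1'|grep -E "$G"; python3 -m crank '0 0.01 0 0 -1;0 0 0 0 -1'|grep -E "$G"; python3 -m crank '0 0.006 0 0 -1;0 0 0 0 -1'|grep -E "$G"
```

```text
ee_pos: [0.552, -0.2563, 0.0429]
ft_force: [-1.2, 0.1, -0.7]
ee_pos: [0.5529, -0.2565, 0.0431]
ft_force: [-6.6, 1.9, 5.9]
ee_pos: [0.5543, -0.2566, 0.0439]
ft_force: [-13.4, 2.9, 16.7]
ee_pos: [0.5556, -0.2569, 0.0437]
ft_force: [-10.6, 1.4, 9.9]
```

```bash
G="ee_pos|ft_f"; python3 -m crank '0 -0.02 0 0 -1;0 -0.03 0 0 -1;0 -0.2 0 0 -1;0 0 -0.25 0 -1;0 0 -0.25 0 -1;0 0 -0.25 0 -1;0.2 0 0 0 -1;0.2 0 0 0 -1;0.2 0 0 0 -1;0.2 0 0 0 -1'|grep -E "$G";python3 -m crank '0.2 0 0 0 -1;0.2 0 0 0 -1;0 0 0 0 -1'|grep -E "$G"; python3 - <<'E'
from h import *
t=get("top");s=get("side")
o=np.zeros((600,800,3),np.uint8)
o[:300,:480]=cv2.resize(t["img"][215:290,330:450],None,fx=4,fy=4,interpolation=cv2.INTER_CUBIC)
o[300:,:480]=cv2.resize(s["img"][165:240,300:420],None,fx=4,fy=4,interpolation=cv2.INTER_CUBIC)
cv2.imwrite("pics/g5.png",o)
E
python3 wells.py
```

```text
ee_pos: [0.524, -0.091, 0.1928]
ft_force: [0.7, 0.4, -0.1]
ee_pos: [0.5326, -0.0062, 0.1932]
ft_force: [0.6, 0.1, 0.8]
[[ 0.5951 -0.181 ]
 [ 0.5916 -0.2168]
 [ 0.588  -0.2525]
 [ 0.5844 -0.2882]
 [ 0.5806 -0.3241]]
len 0.14382735069647745 ang -5.778685831978805 c [ 0.58793525 -0.25251055]
in scanner 0.06272703614816812 0.019314987498221445
```

View pics/g5.png

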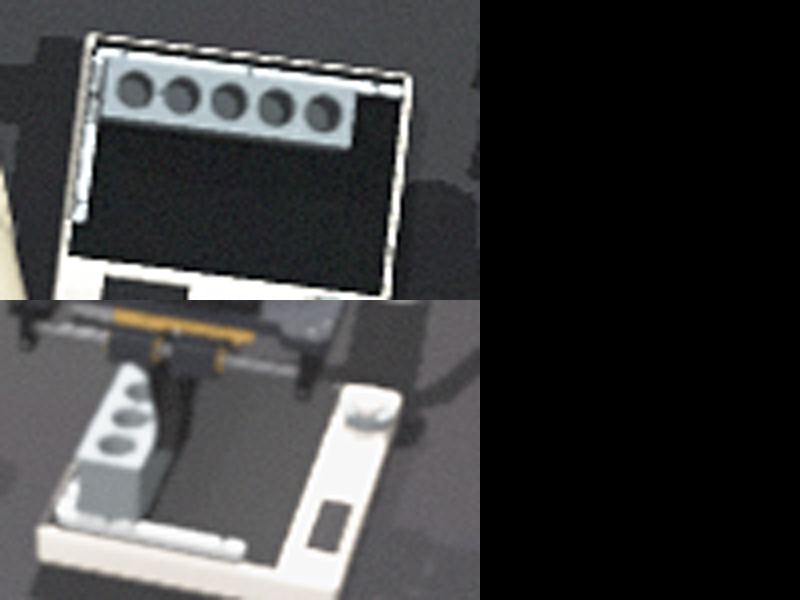

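The rack stands flat again, and the image puts it at the same scanner x (62.7 mm) as after the first hard stop. I'll check the rail face and the rack edges by profile.

```bash
python3 - <<'E'
from ov import *
t=get("top")
g0=cv2.GaussianBlur(cv2.cvtColor(cv2.imread("pics/top0.png"),cv2.COLOR_BGR2GRAY),(3,3),0); g1=cv2.cvtColor(t["img"],cv2.COLOR_BGR2GRAY)
def prof(g,xs,ys,z):
    P=np.array([[proj(t,w(SC,x,y,z)) for x in xs] for y in ys],np.float32)
    return cv2.remap(g,P[...,0],P[...,1],cv2.INTER_CUBIC).mean(0).astype(int)
xs=np.arange(.076,.116,.002)
print("rail empty z.047",list(zip((xs*1000).round().astype(int),prof(g0,xs,np.linspace(-.08,.1,25),.047))))
print("now right part  ",list(zip((xs*1000).round().astype(int),prof(g1,xs,np.linspace(-.105,-.09,8),.047))))
xs=np.arange(.03,.1,.002)
print("rack z.096",list(zip((xs*1000).round().astype(int),prof(g1,xs,np.linspace(-.012,-.006,4),.096)),))
xs=np.arange(-.12,-.1,.002)
print("near z.036",list(zip((xs*1000).round().astype(int),prof(g0,xs,np.linspace(-.04,.1,25),.036))))
xs=np.arange(.09,.14,.002)
P=np.array([[proj(t,w(SC,x,y,.047)) for y in xs] for x in np.linspace(-.01,.06,10)],np.float32)
print("left",list(zip((xs*1000).round().astype(int),cv2.remap(g0,P[...,0],P[...,1],cv2.INTER_CUBIC).mean(0).astype(int))))
E
```

```text
rail empty z.047 [(np.int64(76), np.int64(33)), (np.int64(78), np.int64(32)), (np.int64(80), np.int64(30)), (np.int64(82), np.int64(27)), (np.int64(84), np.int64(34)), (np.int64(86), np.int64(61)), (np.int64(88), np.int64(112)), (np.int64(90), np.int64(174)), (np.int64(92), np.int64(224)), (np.int64(94), np.int64(235)), (np.int64(96), np.int64(200)), (np.int64(98), np.int64(136)), (np.int64(100), np.int64(83)), (np.int64(102), np.int64(79)), (np.int64(104), np.int64(108)), (np.int64(106), np.int64(134)), (np.int64(108), np.int64(127)), (np.int64(110), np.int64(99)), (np.int64(112), np.int64(78)), (np.int64(114), np.int64(70)), (np.int64(116), np.int64(73))]
now right part   [(np.int64(76), np.int64(32)), (np.int64(78), np.int64(33)), (np.int64(80), np.int64(32)), (np.int64(82), np.int64(26)), (np.int64(84), np.int64(15)), (np.int64(86), np.int64(34)), (np.int64(88), np.int64(97)), (np.int64(90), np.int64(183)), (np.int64(92), np.int64(239)), (np.int64(94), np.int64(239)), (np.int64(96), np.int64(205)), (np.int64(98), np.int64(122)), (np.int64(100), np.int64(29)), (np.int64(102), np.i
[... 1764 characters left out ...]
t64(34)), (np.int64(98), np.int64(33)), (np.int64(100), np.int64(33)), (np.int64(102), np.int64(33)), (np.int64(104), np.int64(32)), (np.int64(106), np.int64(30)), (np.int64(108), np.int64(26)), (np.int64(110), np.int64(35)), (np.int64(112), np.int64(68)), (np.int64(114), np.int64(129)), (np.int64(116), np.int64(191)), (np.int64(118), np.int64(229)), (np.int64(120), np.int64(231)), (np.int64(122), np.int64(207)), (np.int64(124), np.int64(182)), (np.int64(126), np.int64(167)), (np.int64(128), np.int64(159)), (np.int64(130), np.int64(142)), (np.int64(132), np.int64(109)), (np.int64(134), np.int64(73)), (np.int64(136), np.int64(50)), (np.int64(138), np.int64(43)), (np.int64(140), np.int64(44))]
```

Profiles: the rail face is at 88.8 and the rack spans about 39.5–85.5, so a gap of roughly 3.5 mm remains; the earlier push touched too high and tipped the rack. I'll straddle it with the open gripper and push low with the flat inner pad.

```bash
python3 - <<'E'
from ov import *
print(w(SC,.064,.02,0))
E
python3 -m crank '0 0 0 0 0.4;0 0 0 0 0.4;0 0 0 0 0.4;0 0 0 0 0.4' | grep wid; python3 pl.py .5892 -.252 .19 84.3
```

```text
[ 0.58926995 -0.25195535  0.        ]
width: 0.0247
t23.7 p [ 0.5328 -0.0132  0.1927] yaw 83.76 F [-0.5 -1.1  0.5] w 0.0247 g 0.0 q [ 0.81  0.26 -1.    1.67  0.23  1.33 -0.34]
total units [-1.1561  0.4101  0.0137] turn -0.0060 rows>= 6.0 1.0
```

```bash
python3 -m crank '-0.165 0.0586 0 -0.006 0.4;-0.165 0.0586 0 0 0.4;-0.165 0.0586 0 0 0.4;-0.165 0.0586 0 0 0.4;-0.165 0.0586 0 0 0.4;-0.165 0.0586 0 0 0.4;-0.165 0.0586 0 0 0.4;0 0 0.15 0 0.4;0 0 0.1 0 0.4;0 0 0 0 0.4' | grep -E 'ee|wid'; python3 pl.py .5892 -.252 .053 84.3
```

```text
ee_pos: [0.5896, -0.2509, 0.1397]
eef_rot: [0.741, 0.671, -0.001, -0.002]
width: 0.0605
t24.7 p [ 0.5896 -0.2509  0.1397] yaw 84.31 F [-1.4 -0.1 -0.1] w 0.0605 g 0.0 q [ 0.93  0.54 -0.84  1.45  0.4   1.34 -0.03]
total units [-0.0065  0.0005  0.4334] turn 0.0001 rows>= 2.0 1.0
```

```bash
G="ee_pos|ft_f"; python3 -m crank '-0.003 0 0.1 0 0.4;0 0 0.1 0 0.4;0 0 0.05 0 0.4;0 0 0 0 0.4' | grep -E "$G";  python3 -m crank '0 0 0.08 0 0.4;0 0 0.08 0 0.4;0 0 0.02 0 0.4;0 0 0 0 0.4' | grep -E "$G"; python3 -m crank '0 0.02 0 0 0.4;0 0 0 0 0.4' | grep -E "$G"; python3 -m crank '0 0.01 0 0 0.4;0 0 0 0 0.4' | grep -E "$G"
```

```text
ee_pos: [0.5908, -0.2514, 0.0923]
ft_force: [0.5, -0.9, 0.3]
ee_pos: [0.5907, -0.2513, 0.0557]
ft_force: [-1.0, 1.3, -0.3]
ee_pos: [0.5956, -0.2521, 0.0573]
ft_force: [-2.8, -0.3, 1.9]
ee_pos: [0.5968, -0.2523, 0.0574]
ft_force: [-5.3, -0.2, 4.8]
```

```bash
G="ee_pos|ft_f"; python3 -m crank '0 0.008 0 0 0.4;0 0 0 0 0.4' | grep -E "$G";python3 -m crank '0 0.008 0 0 0.4;0 0 0 0 0.4' | grep -E "$G";python3 -m crank '0 0.008 0 0 0.4;0 0 0 0 0.4' | grep -E "$G"; python3 wells.py
```

```text
ee_pos: [0.5982, -0.2525, 0.0575]
ft_force: [-7.8, 0.8, 6.1]
ee_pos: [0.5995, -0.2526, 0.0578]
ft_force: [-9.9, 1.8, 10.3]
ee_pos: [0.601, -0.2529, 0.0581]
ft_force: [-11.4, 1.3, 13.3]
[[ 0.6045 -0.1805]]
```

```bash
G="ee_pos|ft_f|wid"; python3 -m crank '0 -0.01 0 0 0.4;0 -0.01 0 0 0.4;0 -0.01 0 0 0.4;0 -0.01 0 0 0.4;0 -0.015 0 0 0.4;0 -0.01 0 0 0.4;0 0 -0.03 0 0.4;0 0 0 0 0.4;0 0 0 0 0.4' | grep -E "$G"; python3 -m crank '0 0 0 0 -1;0 0 0 0 -1;0 0 0 0 -1;0 0 0 0 -1;0 0 0 0 -1;0 0 -0.008 0 -1;0 0 -0.008 0 -1;0 0 0 0 -1' 35| grep -E "$G"
```

```text
ee_pos: [0.5894, -0.2514, 0.0632]
ft_force: [0.7, 0.2, -0.5]
width: 0.0609
ee_pos: [0.5893, -0.2513, 0.0659]
ft_force: [0.5, -0.3, -2.7]
width: 0.0457
```

```bash
G="ee_pos|ft_f|wid"; python3 -m crank '0 0 -0.006 0 -1;0 0 0 0 -1' | grep -E "$G"; python3 -m crank '0 0.008 0 0 -1;0 0 0 0 -1' | grep -E "$G"; python3 -m crank '0 0.008 0 0 -1;0 0 0 0 -1' | grep -E "$G"; python3 -m crank '0 0.006 0 0 -1;0 0 0 0 -1' | grep -E "$G"
```

```text
ee_pos: [0.5892, -0.2513, 0.0672]
ft_force: [-0.0, -0.1, -3.3]
width: 0.0455
ee_pos: [0.5909, -0.2515, 0.0671]
ft_force: [0.2, -0.9, -4.5]
width: 0.0453
ee_pos: [0.5923, -0.2516, 0.0671]
ft_force: [-0.6, 0.6, -2.9]
width: 0.0455
ee_pos: [0.5925, -0.2517, 0.0671]
ft_force: [-4.6, 1.1, 0.7]
width: 0.0455
```

```bash
G="ee_pos|ft_f|wid"; python3 -m crank '0 0.004 0 0 -1;0 0 0 0 -1' | grep -E "$G"; python3 -m crank '0.006 0 0 0 -1;0 0 0 0 -1' | grep -E "$G"; python3 -m crank '0.006 0 0 0 -1;0 0 0 0 -1' | grep -E "$G";  python3 wells.py
```

```text
ee_pos: [0.5926, -0.2516, 0.0671]
ft_force: [-8.9, 1.4, 2.8]
width: 0.0457
ee_pos: [0.5926, -0.2517, 0.0671]
ft_force: [-8.1, -1.3, 3.0]
width: 0.0456
ee_pos: [0.5926, -0.2516, 0.0671]
ft_force: [-8.3, -3.5, 2.2]
width: 0.0454
[[ 0.6046 -0.1821]]
```

```bash
G="ee_pos|ft_f|wid"; python3 -m crank '0 0 0.008 0 -1;0 0 0 0 -1' | grep -E "$G"; python3 -m crank '0 0 0.008 0 -1;0 0 0 0 -1' | grep -E "$G"; python3 -m crank '0 0 0.006 0 -1;0 0 0 0 -1' | grep -E "$G"
```

```text
ee_pos: [0.5925, -0.2519, 0.0658]
ft_force: [-9.4, -4.6, 4.4]
width: 0.0454
ee_pos: [0.5924, -0.252, 0.0644]
ft_force: [-10.8, -5.3, 6.8]
width: 0.0453
ee_pos: [0.5924, -0.2521, 0.0633]
ft_force: [-11.4, -4.4, 7.3]
width: 0.0455
```

```bash
python3 - <<'E'
from h import *
t=get("top");s=get("side")
o=np.zeros((600,800,3),np.uint8)
o[:300,:480]=cv2.resize(t["img"][215:290,330:450],None,fx=4,fy=4,interpolation=cv2.INTER_CUBIC)
o[300:,:480]=cv2.resize(s["img"][165:240,300:420],None,fx=4,fy=4,interpolation=cv2.INTER_CUBIC)
cv2.imwrite("pics/g6.png",o)
E
```

```text
(no output)
```

View pics/g6.png

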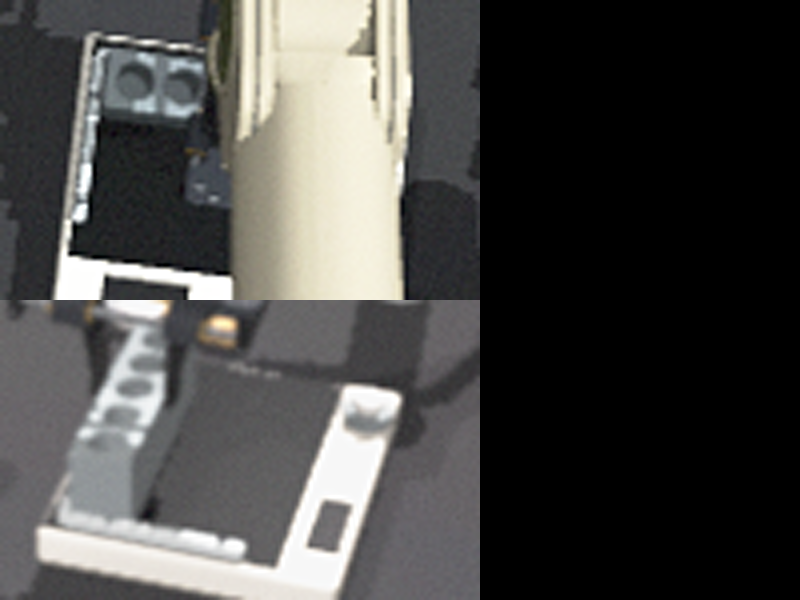

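```bash
G="ee_pos|ft_f|wid"; python3 -m crank '0 -0.004 0 0 -1;-0.004 0 0 0 -1;0 0 0 0 0.4;0 0 0 0 0.4;0 0 0 0 0.4;0 0 0 0 0.4' | grep -E "$G"; python3 -m crank '0 0 -0.1 0 0.4;0 0 -0.2 0 0.4;0 0 -0.25 0 0.4;0 0 -0.25 0 0.4;0.24 0 0 0 0.4;0.24 0 0 0 0.4;0.24 0 0 0 0.4;0.24 0 0 0 0.4;0.24 0 0 0 0;0.2 0 0 0 0'| grep -E "$G";python3 -m crank '0.2 0 0 0 0;0.2 0 0 0 0;0 0 0 0 0'| grep -E "$G"; python3 wells.py
```

```text
ee_pos: [0.5941, -0.2498, 0.063]
ft_force: [0.1, -0.1, -0.3]
width: 0.0597
ee_pos: [0.6212, 0.0318, 0.2232]
ft_force: [0.7, 0.5, 0.3]
width: 0.0518
ee_pos: [0.6278, 0.1162, 0.2231]
ft_force: [0.3, 0.2, 0.4]
width: 0.0442
[[ 0.5992 -0.1815]
 [ 0.5955 -0.2174]
 [ 0.5918 -0.2529]
 [ 0.5882 -0.2886]
 [ 0.5845 -0.3246]]
len 0.14387610118394498 ang -5.880675056203344 c [ 0.59185153 -0.2530069 ]
in scanner 0.06667325850931272 0.01921005018532844
```

The rack is home: image gives (66.7, 19.2) mm against the nest (67, 20), and contact was felt on both rails. Next I'll refine the block pose from its two empty bores.

```bash
python3 - <<'E'
from ov import *
t=get("top"); im=cv2.imread("pics/top0.png"); g=cv2.cvtColor(im,cv2.COLOR_BGR2GRAY)
B=[]
for (u,v) in((245,247.5),(205,254.5)):
    u0,v0=int(u)-7,int(v)-7
    k=cv2.resize(g[v0:v0+15,u0:u0+15],None,fx=8,fy=8,interpolation=cv2.INTER_CUBIC)
    m=(k<150).astype(np.uint8); cs,_=cv2.findContours(m,cv2.RETR_EXTERNAL,cv2.CHAIN_APPROX_NONE)
    c=min([c for c in cs if cv2.contourArea(c)>1000],key=lambda c:np.linalg.norm(c.mean((0,1))-60))
    (x,y),ax,_=cv2.fitEllipse(cv2.convexHull(c)); p=onz(t,(x+.5)/8-.5+u0,(y+.5)/8-.5+v0,.05); B.append(p[:2]); print(p,np.array(ax)/8*3.1)
B=np.array(B); d=B[1]-B[0]; a=np.arctan2(d[1],d[0])-np.pi/2; print("sep",np.linalg.norm(d),"ang",np.degrees(a))
# profile of block edges
def prof(f,pts):
    P=np.array([proj(t,w(f,*q,.05)) for q in pts],np.float32)[None]
    return cv2.remap(g,P[...,0],P[...,1],cv2.INTER_CUBIC)[0].astype(int)
for nm,ax in(("far",0),("left",1),("right",2),("near",3)):
    o=np.arange(-8,9,2)/1000.; acc=0; n=0
    for q in np.linspace(-.8,.8,15):
        pts=[[(.0575+e,q*.09),(q*.0575,.09+e),(q*.0575,-.09-e),(-.0575-e,q*.09)][ax] for e in o]; acc=acc+prof(BL,pts); n+=1
    print(nm,(acc/n).astype(int))
s=get("side")
E
```

```text
[0.55515082 0.18598233 0.05      ] [23.77882581 26.21314278]
[0.53183364 0.31135227 0.05      ] [27.80916786 30.24369917]
sep 0.1275198544337019 ang 10.535885999245965
far [233 244 248 247 234 172  86  45  58]
left [234 236 238 240 238 221 162  79  37]
right [249 249 239 210 168 121  75  56  60]
near [242 242 226 182 123  78  60  58  60]
```

```bash
sed -i 's/^BL=.*//; s/; BL=.*/; BL=(np.array([.5124,.2415]),np.radians(10.5))/' ov.py; python3 - <<'E'
from ov import *
for b in((31,21),(-31,-63),(-31,-21),(-31,63)): print(b,w(BL,b[0]/1e3,b[1]/1e3,0).round(4))
# cap profile along block y at z=.12 in initial top picture
t=get("top"); g=cv2.imread("pics/top0.png",0)
for b in((31,21),(-31,-63),(-31,-21),(-31,63)):
  for ax in(0,1):
    e=np.arange(-20,21,2)/1000
    P=np.array([proj(t,w(BL,b[0]/1e3+(x if ax==0 else 0),b[1]/1e3+(x if ax else 0),.12)) for x in e],np.float32)[None]
    print(b,"xy"[ax],cv2.remap(g,P[...,0],P[...,1],cv2.INTER_CUBIC)[0])
E
python3 pl.py .5391 .2678 .2 100.5
```

```text
(31, 21) [0.5391 0.2678 0.    ]
(-31, -63) [0.4934 0.1739 0.    ]
(-31, -21) [0.4857 0.2152 0.    ]
(-31, 63) [0.4704 0.2978 0.    ]
(31, 21) x [248 243 189 174 247 255 255 254 254 254 254 254 254 254 254 254 255 255
 238 163  75]
(31, 21) y [160 221 236 235 253 255 255 254 254 254 254 254 254 254 255 255 255 255
 218 159 129]
(-31, -63) x [254 248 225 198 227 255 255 255 254 254 254 254 254 254 254 254 255 253
 248 246 246]
(-31, -63) y [177 198 210 227 250 255 255 254 254 254 254 254 254 254 255 255 255 237
 192 151 132]
(-31, -21) x [250 251 241 185 196 255 255 255 254 254 254 254 254 254 255 255 255 230
 153 124 162]
(-31, -21) y [111 105 149 214 255 255 255 254 254 254 254 254 254 254 255 255 254 239
 181 115  97]
(-31, 63) x [249 249 241 244 255 255 255 254 254 254 254 254 254 254 254 254 253 250
 249 250 249]
(-31, 63) y [215 220 213 232 253 255 255 254 254 254 254 254 254 254 255 255 255 255
 104  13  47]
t32.5 p [0.6295 0.107  0.2227] yaw 84.26 F [-0.5 -0.5 -0.5] w 0.0432 g 0.0 q [ 0.41  0.5  -0.94  1.34  0.4   1.49 -0.6 ]
total units [ 0.7546 -0.5299  0.1128] turn -0.1804 rows>= 4.0 2.0
```

Cap profiles agree with the predicted tube centres to about 1 mm. Fetching the first tube at block (31, 21).

```bash
G="ee_pos|ft_f|wid"; python3 -m crank '0.15 -0.105 0.02 0 0;0.15 -0.105 0.02 0 0;0.15 -0.105 0.02 0 0;0.15 -0.105 0.02 0 0;0.15 -0.105 0.02 0 0;0 0 0 -0.09 0;0 0 0 -0.09 0;0 0 0 0 0;0 0 0 0 0'| grep -E "$G"; python3 pl.py .540 .2688 .13 100.5
```

```text
ee_pos: [0.5402, 0.2665, 0.2027]
ft_force: [0.4, 0.4, -0.9]
width: 0.0436
t33.4 p [0.5402 0.2665 0.2027] yaw 100.17 F [ 0.4  0.4 -0.9] w 0.0436 g 0.0 q [ 0.24  0.47 -1.05  1.47  0.41  1.43 -0.64]
total units [0.0115 0.0012 0.3634] turn -0.0037 rows>= 2.0 1.0
```

```bash
G="ee_pos|ft_f|wid|grip"; python3 -m crank '0.011 0.001 0.15 -0.004 0;0 0 0.15 0 0;0 0 0.06 0 0;0 0 0 0 0;0 0 0 0 0'| grep -E "$G"; python3 pl.py .540 .2688 .088 100.5; python3 -m crank '0 0 0.1 0 0;0 0 0.1 0 0;0 0 0 0 0'| grep -E "$G"; python3 pl.py .540 .2688 .088 100.5
```

```text
ee_pos: [0.5398, 0.2701, 0.1319]
ft_force: [0.1, -0.1, 0.9]
width: 0.0437
grip_force: 0.0
t33.9 p [0.5398 0.2701 0.1319] yaw 100.80 F [ 0.1 -0.1  0.9] w 0.0437 g 0.0 q [ 0.22  0.52 -1.02  1.56  0.46  1.31 -0.67]
total units [-0.0066 -0.0005  0.2194] turn 0.0034 rows>= 1.0 1.0
ee_pos: [0.539, 0.2694, 0.09]
ft_force: [0.6, -0.8, 0.2]
width: 0.0434
grip_force: 0.0
t34.2 p [0.539  0.2694 0.09  ] yaw 100.84 F [ 0.6 -0.8  0.2] w 0.0434 g 0.0 q [ 0.21  0.56 -0.99  1.61  0.49  1.24 -0.69]
total units [-0.0037  0.0046  0.0102] turn 0.0037 rows>= 1.0 1.0
```

```bash
G="ee_pos|ft_f|wid|grip"; python3 -m crank '0 0 0.01 0 0;0 0 0 0 -1;0 0 0 0 -1;0 0 0 0 -1;0 0 0 0 -1;0 0 0 0 -1;0 0 0 0 -1' 15| grep -E "$G"; python3 -m crank '0 0 -0.05 0 -1;0 0 -0.1 0 -1;0 0 -0.2 0 -1;0 0 -0.2 0 -1;0 0 -0.15 0 -1;0 0 0 0 -1'| grep -E "$G"; python3 wells.py; python3 pl.py .5992 -.1815 .225 84.2
```

```text
ee_pos: [0.5396, 0.2703, 0.0893]
ft_force: [-0.3, -0.4, 6.0]
width: 0.0259
grip_force: 15.0
ee_pos: [0.5404, 0.2714, 0.2335]
ft_force: [0.3, -0.0, -0.8]
width: 0.0259
grip_force: 15.0
[[ 0.5991 -0.1816]
 [ 0.5955 -0.2174]
 [ 0.5919 -0.2529]
 [ 0.5882 -0.2886]
 [ 0.5844 -0.3246]]
len 0.14371317308187165 ang -5.8695287974683055 c [ 0.5918326  -0.25304661]
in scanner 0.06665836030288112 0.019168660033833485
t35.5 p [0.5398 0.2706 0.2309] yaw 100.90 F [-0.2 -0.4 -1.1] w 0.0259 g 15.0 q [ 0.24  0.46 -1.06  1.43  0.4   1.48 -0.62]
total units [-2.2761 -0.1358  0.0275] turn 0.1855 rows>= 10.0 2.0
```

```bash
G="ee_pos|ft_f|wid|grip"; python3 -m crank '-0.19 -0.011 0 0 -1;-0.19 -0.011 0 0 -1;-0.19 -0.011 0 0 -1;-0.19 -0.011 0 0 -1;-0.19 -0.011 0 0 -1;-0.19 -0.011 0 0 -1;-0.19 -0.011 0 0 -1;-0.19 -0.011 0 0 -1;-0.19 -0.011 0 0 -1;-0.19 -0.011 0 0 -1'| grep -E "$G"; python3 -m crank '-0.18 -0.011 0 0 -1;-0.18 -0.011 0 0 -1;0 0 0 0.09 -1;0 0 0 0.09 -1;0 0 0 0 -1;0 0 0 0 -1'| grep -E "$G"; python3 pl.py .5996 -.1806 .185 84.2
```

```text
ee_pos: [0.5888, -0.1092, 0.2276]
ft_force: [-0.0, 0.5, -0.4]
width: 0.0258
grip_force: 15.0
ee_pos: [0.5984, -0.1787, 0.228]
ft_force: [-0.2, -0.6, -0.1]
width: 0.0259
grip_force: 15.0
t37.1 p [ 0.5984 -0.1787  0.228 ] yaw 84.95 F [-0.2 -0.6 -0.1] w 0.0259 g 15.0 q [ 0.86  0.46 -0.9   1.38  0.35  1.48 -0.1 ]
total units [-0.0089  0.0072  0.2152] turn 0.0084 rows>= 1.0 1.0
```

```bash
G="ee_pos|ft_f"; python3 -m crank '-0.009 0.007 0.1 0.008 -1;0 0 0.1 0 -1;0 0 0 0 -1;0 0 0 0 -1'| grep -E "$G"; python3 -m crank '0 0 0 0 -1'| grep -E "$G";python3 -m crank '0 0 0 0 -1'| grep -E "$G"; python3 pl.py .5996 -.1806 .185 84.2
```

```text
ee_pos: [0.5998, -0.1806, 0.1889]
ft_force: [0.7, -0.1, -0.1]
ee_pos: [0.6005, -0.1807, 0.1899]
ft_force: [-0.8, -0.9, -0.7]
ee_pos: [0.6005, -0.1807, 0.1899]
ft_force: [-0.3, -0.4, -0.4]
t37.8 p [ 0.6005 -0.1807  0.1899] yaw 84.02 F [-0.3 -0.4 -0.4] w 0.0256 g 15.0 q [ 0.86  0.48 -0.89  1.43  0.37  1.41 -0.13]
total units [ 0.0002 -0.0046  0.0243] turn -0.0020 rows>= 1.0 1.0
```

```bash
G="ee_pos|ft_f"; python3 -m crank '0 -0.004 0.06 0 -1;0 0 0.04 0 -1;0 0 0 0 -1'| grep -E "$G"; python3 -m crank '0 0 0.02 0 -1;0 0 0 0 -1'| grep -E "$G";python3 -m crank '0 0 0.02 0 -1;0 0 0 0 -1'| grep -E "$G"
```

```text
ee_pos: [0.5982, -0.1808, 0.1669]
ft_force: [0.1, -0.1, -1.1]
ee_pos: [0.599, -0.1807, 0.1643]
ft_force: [-1.0, 0.5, -0.8]
ee_pos: [0.5991, -0.1808, 0.1604]
ft_force: [-0.0, -0.2, -0.8]
```

The tube is in the well with no contact force. Continuing down.

```bash
G="ee_pos|ft_f"; python3 -m crank '0 0 0.05 0 -1;0 0 0.05 0 -1;0 0 0.05 0 -1;0 0 0 0 -1'| grep -E "$G"; python3 -m crank '0 0 0.02 0 -1;0 0 0 0 -1'| grep -E "$G";python3 -m crank '0 0 0.015 0 -1;0 0 0 0 -1'| grep -E "$G";python3 -m crank '0 0 0.01 0 -1;0 0 0 0 -1'| grep -E "$G"
```

```text
ee_pos: [0.5981, -0.1807, 0.1286]
ft_force: [-0.7, 0.4, -1.1]
ee_pos: [0.5991, -0.1807, 0.1264]
ft_force: [-0.9, 0.5, -0.3]
ee_pos: [0.5991, -0.1808, 0.1236]
ft_force: [0.5, 0.4, 0.5]
ee_pos: [0.5991, -0.1808, 0.1216]
ft_force: [-0.2, 0.4, -0.4]
```

```bash
G="ee_pos|ft_f|wid"; python3 -m crank '0 0 0.007 0 -1;0 0 0 0 -0.2;0 0 0 0 -0.2;0 0 0 0 -0.1;0 0 0 0 0;0 0 0 0 0;0 0 0 0 0'| grep -E "$G"; python3 -m crank '0 0 -0.1 0 0;0 0 -0.2 0 0;0 0 -0.2 0 0;0 0 0 0 0'| grep -E "$G"; python3 wells.py; python3 pl.py .4943 .1755 .2 100.5
```

```text
ee_pos: [0.5992, -0.1807, 0.1204]
ft_force: [1.3, -0.7, 0.0]
width: 0.0432
ee_pos: [0.6017, -0.1805, 0.2262]
ft_force: [0.9, 0.1, -0.1]
width: 0.0437
[]
t40.6 p [ 0.6006 -0.1806  0.2232] yaw 83.98 F [ 0.2 -0.9 -1.1] w 0.0435 g 0.0 q [ 0.86  0.46 -0.89  1.38  0.36  1.46 -0.12]
total units [ 1.715  -0.7162  0.111 ] turn -0.1836 rows>= 8.0 2.0
```

```bash
G="ee_pos|ft_f"; python3 -m crank '0.172 -0.072 0.01 0 0;0.172 -0.072 0.01 0 0;0.172 -0.072 0.01 0 0;0.172 -0.072 0.01 0 0;0.172 -0.072 0.01 0 0;0.172 -0.072 0.01 0 0;0.172 -0.072 0.01 0 0;0.172 -0.072 0.01 0 0;0.172 -0.072 0.01 0 0;0.172 -0.072 0.01 0 0'| grep -E "$G"; python3 -m crank '0 0 0 -0.092 0;0 0 0 -0.092 0;0 0 0 0 0;0 0 0 0 0;0 0 0 0 0'| grep -E "$G"; python3 wells.py;  python3 pl.py .4943 .1755 .13 100.5
```

```text
ee_pos: [0.4911, 0.1774, 0.1994]
ft_force: [0.6, 0.1, -0.2]
ee_pos: [0.4921, 0.1761, 0.2]
ft_force: [0.3, 0.6, 0.1]
[]
t42.1 p [0.4921 0.1762 0.2001] yaw 100.35 F [ 0.5  0.1 -0.7] w 0.0436 g 0.0 q [ 0.56  0.27 -1.15  1.68  0.26  1.35 -0.44]
total units [-0.0052  0.0101  0.3507] turn -0.0017 rows>= 2.0 1.0
```

```bash
G="ee_pos|ft_f|wid|grip"; sed -i 's/if len(out)==5: break/if len(out)==N: break/; s/^def wells(t,ztop=.096):/import sys\nN=int(sys.argv[1]) if len(sys.argv)>1 else 5\ndef wells(t,ztop=.096):/; s/(105,115,125,95)/(105,115,125,95,85,135,145)/' wells.py
python3 -m crank '-0.005 0.01 0.15 0 0;0 0 0.15 0 0;0 0 0.05 0 0;0 0 0 0 0;0 0 0 0 0'| grep -E "$G"; python3 pl.py .4943 .1755 .0885 100.5; python3 wells.py 4
```

```text
ee_pos: [0.4947, 0.1763, 0.1315]
ft_force: [0.5, 0.1, -0.3]
width: 0.0435
grip_force: 0.0
t42.6 p [0.4947 0.1763 0.1315] yaw 100.51 F [ 0.5  0.1 -0.3] w 0.0435 g 0.0 q [ 0.52  0.35 -1.11  1.77  0.33  1.23 -0.49]
total units [-0.0034 -0.0031  0.2148] turn 0.0001 rows>= 1.0 1.0
[[ 0.5958 -0.2177]
 [ 0.592  -0.2531]
 [ 0.5884 -0.2888]
 [ 0.5846 -0.3247]]
```

```bash
G="ee_pos|ft_f|wid|grip"; python3 -m crank '0 0 0.11 0 0;0 0 0.105 0 0;0 0 0 0 0;0 0 0 0 -1;0 0 0 0 -1;0 0 0 0 -1;0 0 0 0 -1;0 0 0 0 -1;0 0 0 0 -1' 15| grep -E "$G"; python3 -m crank '0 0 -0.05 0 -1;0 0 -0.1 0 -1;0 0 -0.2 0 -1;0 0 -0.2 0 -1;0 0 -0.18 0 -1;0 0 0 0 -1;0 0 0 0 -1'| grep -E "$G"; python3 pl.py .5959 -.2166 .23 84.2
```

```text
ee_pos: [0.495, 0.1763, 0.0884]
ft_force: [0.1, 0.2, 6.8]
width: 0.0259
grip_force: 15.0
ee_pos: [0.4944, 0.1759, 0.234]
ft_force: [0.4, 0.0, -2.1]
width: 0.026
grip_force: 15.0
t44.3 p [0.4944 0.1759 0.234 ] yaw 100.52 F [ 0.4  0.  -2.1] w 0.0260 g 15.0 q [ 0.58  0.26 -1.16  1.62  0.24  1.42 -0.42]
total units [-2.022   0.1405  0.0211] turn 0.1813 rows>= 9.0 2.0
```

```bash
G="ee_pos|ft_f|wid"; python3 -m crank '-0.184 0.0128 -0.05 0 -1;-0.184 0.0128 -0.05 0 -1;-0.184 0.0128 0 0 -1;-0.184 0.0128 0 0 -1;-0.184 0.0128 0 0 -1;-0.184 0.0128 0 0 -1;-0.184 0.0128 0 0 -1;-0.184 0.0128 0 0 -1;-0.184 0.0128 0 0 -1;-0.184 0.0128 0 0 -1'| grep -E "$G"; python3 -m crank '-0.184 0.0128 0 0 -1;0 0 0 0.09 -1;0 0 0 0.09 -1;0 0 0 0 -1;0 0 0.1 0 -1;0 0 0.1 0 -1;0 0 0 0 -1;0 0 0 0 -1'| grep -E "$G"; python3 pl.py .5959 -.2166 .185 84.2
```

```text
ee_pos: [0.5862, -0.1827, 0.2517]
ft_force: [-0.5, 0.6, 0.5]
width: 0.0257
ee_pos: [0.5956, -0.2168, 0.2132]
ft_force: [0.1, -1.3, -0.6]
width: 0.026
t46.1 p [ 0.5956 -0.2168  0.2132] yaw 84.49 F [ 0.1 -1.3 -0.6] w 0.0260 g 15.0 q [ 0.91  0.48 -0.89  1.37  0.37  1.46 -0.06]
total units [0.0009 0.0016 0.1409] turn 0.0032 rows>= 1.0 1.0
```

```bash
G="ee_pos|ft_f"; python3 -m crank '0 0 0.1 0.003 -1;0 0 0.05 0 -1;0 0 0 0 -1;0 0 0 0 -1'| grep -E "$G"; python3 -m crank '0 0 0.03 0 -1;0 0 0 0 -1'| grep -E "$G";python3 -m crank '0 0 0.03 0 -1;0 0 0 0 -1'| grep -E "$G";python3 -m crank '0 0 0.03 0 -1;0 0 0 0 -1'| grep -E "$G"
```

```text
ee_pos: [0.5962, -0.217, 0.1841]
ft_force: [0.3, 0.5, -0.7]
ee_pos: [0.5959, -0.217, 0.1771]
ft_force: [0.2, 0.6, -0.3]
ee_pos: [0.5956, -0.217, 0.1706]
ft_force: [-1.2, -0.8, -0.2]
ee_pos: [0.5956, -0.217, 0.1645]
ft_force: [-0.4, 0.6, 0.2]
```

In the well. Down to the floor, release, and off to the next.

```bash
G="ee_pos|ft_f|wid"; python3 -m crank '0 0 0.06 0 -1;0 0 0.06 0 -1;0 0 0.06 0 -1;0 0 0.02 0 -1;0 0 0 0 -1;0 0 0.008 0 -1;0 0 0 0 -1'| grep -E "$G"; python3 pl.py .5959 -.2166 .1205 84.2
```

```text
ee_pos: [0.5962, -0.217, 0.1241]
ft_force: [-0.5, -0.2, -1.0]
width: 0.0259
t47.8 p [ 0.5962 -0.217   0.1241] yaw 84.06 F [-0.5 -0.2 -1. ] w 0.0259 g 15.0 q [ 0.9   0.54 -0.86  1.49  0.42  1.3  -0.1 ]
total units [ 0.0018 -0.0017  0.0179] turn -0.0015 rows>= 1.0 1.0
```

```bash
G="ee_pos|ft_f|wid"; python3 -m crank '0 0 0.009 0 -1;0 0 0.008 0 -1;0 0 0 0 -1' | grep -E "$G";  python3 -m crank '0 0 0 0 -0.2;0 0 0 0 -0.2;0 0 0 0 -0.1;0 0 0 0 0;0 0 0 0 0;0 0 -0.1 0 0;0 0 -0.2 0 0;0 0 -0.2 0 0;0 0 0 0 0'| grep -E "$G"; python3 pl.py .4868 .2168 .2 100.5
```

```text
ee_pos: [0.5959, -0.217, 0.1202]
ft_force: [-0.6, 0.7, 0.0]
width: 0.0259
ee_pos: [0.5984, -0.2169, 0.2263]
ft_force: [0.7, 0.1, -0.3]
width: 0.0434
t49.0 p [ 0.5984 -0.2169  0.2263] yaw 84.06 F [ 0.7  0.1 -0.3] w 0.0434 g 0.0 q [ 0.91  0.48 -0.89  1.35  0.37  1.47 -0.07]
total units [ 2.0993 -0.7804  0.1216] turn -0.1826 rows>= 10.0 2.0
```

```bash
G="ee_pos|ft_f"; python3 -m crank '0.175 -0.065 0 0 0;0.175 -0.065 0 0 0;0.175 -0.065 0 0 0;0.175 -0.065 0 0 0;0.175 -0.065 0 0 0;0.175 -0.065 0 0 0;0.175 -0.065 0 0 0;0.175 -0.065 0 0 0;0.175 -0.065 0 0 0;0.175 -0.065 0 0 0'| grep -E "$G"; python3 -m crank '0.175 -0.065 0 0 0;0.175 -0.065 0 0 0;0 0 0.12 -0.092 0;0 0 0 -0.091 0;0 0 0.15 0 0;0 0 0.1 0 0;0 0 0 0 0;0 0 0 0 0'| grep -E "$G"; python3 wells.py 3;  python3 pl.py .4868 .2168 .13 100.5
```

```text
ee_pos: [0.5023, 0.1459, 0.2203]
ft_force: [-0.2, 0.0, 0.4]
ee_pos: [0.4842, 0.2171, 0.1468]
ft_force: [0.6, 0.0, -0.1]
[[ 0.5921 -0.253 ]
 [ 0.5887 -0.2891]
 [ 0.5846 -0.3247]]
t50.9 p [0.4846 0.2173 0.1473] yaw 100.54 F [-0.7 -0.1  1. ] w 0.0435 g 0.0 q [ 0.45  0.36 -1.14  1.73  0.34  1.27 -0.58]
total units [-0.0046  0.0102  0.0867] turn 0.0004 rows>= 1.0 1.0
```

```bash
G="ee_pos|ft_f|wid|grip"; python3 -m crank '-0.003 0.01 0.08 0 0;0 0 0 0 0;0 0 0.1 0 0;0 0 0.11 0 0;0 0 0 0 0;0 0 0 0 0'| grep -E "$G"; python3 pl.py .4868 .2168 .0885 100.5;  python3 -m crank '0 0 0 0 -1;0 0 0 0 -1;0 0 0 0 -1;0 0 0 0 -1;0 0 0 0 -1;0 0 0 0 -1' 15| grep -E "$G"; python3 -m crank '0 0 -0.05 0 -1;0 0 -0.1 0 -1;0 0 -0.2 0 -1;0 0 -0.2 0 -1;0 0 -0.2 0 -1;0 0 -0.05 0 -1;0 0 0 0 -1'| grep -E "$G"; python3 pl.py .5924 -.2522 .25 84.2
```

```text
ee_pos: [0.4863, 0.2169, 0.0889]
ft_force: [0.4, 0.3, 0.2]
width: 0.0435
grip_force: 0.0
t51.5 p [0.4863 0.2169 0.0889] yaw 100.55 F [0.4 0.3 0.2] w 0.0435 g 0.0 q [ 0.41  0.43 -1.09  1.79  0.41  1.17 -0.63]
total units [-0.0012  0.0024  0.0019] turn 0.0006 rows>= 1.0 1.0
ee_pos: [0.4867, 0.217, 0.0889]
ft_force: [-1.7, 0.0, 6.2]
width: 0.026
grip_force: 15.0
ee_pos: [0.4869, 0.2171, 0.2499]
ft_force: [-0.2, 0.4, -1.2]
width: 0.026
grip_force: 15.0
t52.8 p [0.4869 0.2171 0.2499] yaw 100.52 F [-0.2  0.4 -1.2] w 0.0260 g 15.0 q [ 0.5   0.28 -1.18  1.58  0.26  1.46 -0.52]
total units [-2.4033e+00  9.0200e-02 -1.0000e-04] turn 0.1814 rows>= 11.0 2.0
```

```bash
G="ee_pos|ft_f|wid"; python3 -m crank '-0.185 0.007 0 0 -1;-0.185 0.007 0 0 -1;-0.185 0.007 0 0 -1;-0.185 0.007 0 0 -1;-0.185 0.007 0 0 -1;-0.185 0.007 0 0 -1;-0.185 0.007 0 0 -1;-0.185 0.007 0 0 -1;-0.185 0.007 0 0 -1;-0.185 0.007 0 0 -1'| grep -E "$G"; python3 -m crank '-0.185 0.007 0 0 -1;-0.185 0.007 0 0 -1;-0.183 0.007 0 0 -1;0 0 0 0.091 -1;0 0 0 0.09 -1;0 0 0.1 0 -1;0 0 0.1 0 -1;0 0 0 0 -1;0 0 0 0 -1'| grep -E "$G"; python3 pl.py .5924 -.2522 .185 84.2
```

```text
ee_pos: [0.567, -0.1461, 0.2465]
ft_force: [0.6, 0.1, 0.5]
width: 0.0258
ee_pos: [0.5915, -0.2523, 0.2075]
ft_force: [-0.5, -0.5, -0.6]
width: 0.0257
t54.6 p [ 0.5915 -0.2523  0.2075] yaw 84.26 F [-0.5 -0.5 -0.6] w 0.0257 g 15.0 q [ 0.95  0.51 -0.9   1.35  0.4   1.46 -0.02]
total units [0.001  0.0048 0.1124] turn 0.0007 rows>= 1.0 1.0
```

```bash
G="ee_pos|ft_f"; python3 -m crank '0 0.003 0.1 0 -1;0 0 0.02 0 -1;0 0 0 0 -1;0 0 0 0 -1'| grep -E "$G"; python3 -m crank '0 0 0.03 0 -1;0 0 0 0 -1'| grep -E "$G";python3 -m crank '0 0 0.03 0 -1;0 0 0 0 -1'| grep -E "$G";python3 -m crank '0 0 0.03 0 -1;0 0 0 0 -1'| grep -E "$G"
```

```text
ee_pos: [0.593, -0.2526, 0.1853]
ft_force: [-0.1, -0.7, -0.4]
ee_pos: [0.5925, -0.2526, 0.178]
ft_force: [-0.5, -0.2, -1.2]
ee_pos: [0.5922, -0.2526, 0.1715]
ft_force: [-0.2, 0.1, -0.9]
ee_pos: [0.5923, -0.2525, 0.1654]
ft_force: [-0.1, 0.3, -0.3]
```

```bash
G="ee_pos|ft_f|wid"; python3 -m crank '0 0 0.06 0 -1;0 0 0.06 0 -1;0 0 0.06 0 -1;0 0 0.02 0 -1;0 0 0 0 -1;0 0 0.01 0 -1;0 0 0.01 0 -1;0 0 0.005 0 -1;0 0 0 0 -1'| grep -E "$G";  python3 -m crank '0 0 0 0 -0.2;0 0 0 0 -0.2;0 0 0 0 -0.1;0 0 0 0 0;0 0 0 0 0;0 0 -0.1 0 0;0 0 -0.2 0 0;0 0 -0.2 0 0;0 0 0 0 0'| grep -E "$G"; python3 pl.py .4713 .2998 .2 100.5
```

```text
ee_pos: [0.5927, -0.2526, 0.1214]
ft_force: [0.4, -0.3, -0.9]
width: 0.0259
ee_pos: [0.5951, -0.2525, 0.2273]
ft_force: [0.2, 0.7, 0.9]
width: 0.0432
t57.5 p [ 0.5951 -0.2525  0.2273] yaw 84.24 F [0.2 0.7 0.9] w 0.0432 g 0.0 q [ 0.95  0.5  -0.9   1.32  0.39  1.49 -0.02]
total units [ 2.686  -0.8938  0.1244] turn -0.1806 rows>= 12.0 2.0
```

```bash
G="ee_pos|ft_f"; python3 -m crank '0.179 -0.06 0 0 0;0.179 -0.06 0 0 0;0.179 -0.06 0 0 0;0.179 -0.06 0 0 0;0.179 -0.06 0 0 0;0.179 -0.06 0 0 0;0.179 -0.06 0 0 0;0.179 -0.06 0 0 0;0.179 -0.06 0 0 0;0.179 -0.06 0 0 0'| grep -E "$G"; python3 -m crank '0.179 -0.06 0 0 0;0.179 -0.06 0 0 0;0.179 -0.06 0 0 0;0.179 -0.06 0 0 0;0.179 -0.06 0 0 0;0 0 0.12 -0.09 0;0 0 0.1 -0.09 0;0 0 0.1 0 0;0 0 0 0 0;0 0 0 0 0'| grep -E "$G"; python3 wells.py 2;  python3 pl.py .4713 .2998 .13 100.5
```

```text
ee_pos: [0.5086, 0.117, 0.2212]
ft_force: [0.4, 0.9, -0.2]
ee_pos: [0.4674, 0.2998, 0.1577]
ft_force: [0.6, -0.1, 0.9]
[[ 0.5883 -0.2887]
 [ 0.5846 -0.3247]]
t59.5 p [0.4677 0.3001 0.1583] yaw 100.41 F [-0.2 -0.6  0.6] w 0.0435 g 0.0 q [ 0.28  0.43 -1.16  1.66  0.41  1.32 -0.77]
total units [-0.0048  0.0172  0.1413] turn -0.0010 rows>= 1.0 1.0
```

```bash
G="ee_pos|ft_f|wid|grip"; python3 -m crank '-0.002 0.017 0.13 0 0;0 0 0 0 0;0 0 0.1 0 0;0 0 0.11 0 0;0 0 0 0 0;0 0 0 0 0'| grep -E "$G"; python3 pl.py .4713 .2998 .0885 100.5;  python3 -m crank '0 0 0 0 -1;0 0 0 0 -1;0 0 0 0 -1;0 0 0 0 -1;0 0 0 0 -1;0 0 0 0 -1' 15| grep -E "$G"; python3 -m crank '0 0 -0.05 0 -1;0 0 -0.1 0 -1;0 0 -0.2 0 -1;0 0 -0.2 0 -1;0 0 -0.2 0 -1;0 0 -0.05 0 -1;0 0 0 0 -1'| grep -E "$G"; python3 pl.py .5888 -.288 .25 84.2
```

```text
ee_pos: [0.4711, 0.3004, 0.0908]
ft_force: [0.2, -0.6, -0.2]
width: 0.0436
grip_force: 0.0
t60.1 p [0.4711 0.3004 0.0908] yaw 100.44 F [ 0.2 -0.6 -0.2] w 0.0436 g 0.0 q [ 0.23  0.51 -1.11  1.73  0.48  1.21 -0.82]
total units [-0.0031  0.0003  0.0113] turn -0.0007 rows>= 1.0 1.0
ee_pos: [0.4711, 0.3004, 0.0899]
ft_force: [-0.9, -0.5, 6.5]
width: 0.0254
grip_force: 15.0
ee_pos: [0.4713, 0.3006, 0.2509]
ft_force: [-0.9, -0.7, -1.3]
width: 0.0254
grip_force: 15.0
t61.4 p [0.4713 0.3006 0.2509] yaw 100.44 F [-0.9 -0.7 -1.3] w 0.0254 g 15.0 q [ 0.3   0.38 -1.2   1.51  0.35  1.49 -0.72]
total units [-3.0006  0.0446  0.0031] turn 0.1805 rows>= 13.0 2.0
```

```bash
G="ee_pos|ft_f|wid"; python3 -m crank '-0.1875 0.003 0 0 -1;-0.1875 0.003 0 0 -1;-0.1875 0.003 0 0 -1;-0.1875 0.003 0 0 -1;-0.1875 0.003 0 0 -1;-0.1875 0.003 0 0 -1;-0.1875 0.003 0 0 -1;-0.1875 0.003 0 0 -1;-0.1875 0.003 0 0 -1;-0.1875 0.003 0 0 -1'| grep -E "$G"; python3 -m crank '-0.1875 0.003 0 0 -1;-0.1875 0.003 0 0 -1;-0.1875 0.003 0 0 -1;-0.1875 0.003 0 0 -1;-0.1875 0.003 0 0 -1;-0.1875 0.003 0 0 -1;0 0 0 0.09 -1;0 0 0.1 0.09 -1;0 0 0.1 0 -1;0 0 0 0 -1'| grep -E "$G"; python3 -m crank '0 0 0 0 -1;0 0 0 0 -1'|grep -E "$G"; python3 pl.py .5888 -.288 .185 84.2
```

```text
ee_pos: [0.5439, -0.0695, 0.2477]
ft_force: [0.7, -0.4, 0.0]
width: 0.0253
ee_pos: [0.5869, -0.288, 0.2049]
ft_force: [-0.3, -0.9, -0.8]
width: 0.0256
ee_pos: [0.5892, -0.2882, 0.21]
ft_force: [-0.3, 0.5, -0.1]
width: 0.0257
t63.6 p [ 0.5892 -0.2882  0.21  ] yaw 84.27 F [-0.3  0.5 -0.1] w 0.0257 g 15.0 q [ 1.01  0.56 -0.94  1.31  0.44  1.49  0.01]
total units [ 0.001  -0.0024  0.125 ] turn 0.0008 rows>= 1.0 1.0
```

```bash
G="ee_pos|ft_f"; python3 -m crank '0.001 -0.001 0.1 0 -1;0 0 0.03 0 -1;0 0 0 0 -1;0 0 0 0 -1'| grep -E "$G"; python3 -m crank '0 0 0.03 0 -1;0 0 0 0 -1'| grep -E "$G";python3 -m crank '0 0 0.03 0 -1;0 0 0 0 -1'| grep -E "$G";python3 -m crank '0 0 0.03 0 -1;0 0 0 0 -1'| grep -E "$G"
```

```text
ee_pos: [0.5891, -0.2882, 0.1842]
ft_force: [0.7, -0.9, -0.2]
ee_pos: [0.5887, -0.2881, 0.177]
ft_force: [-0.4, -0.2, -1.3]
ee_pos: [0.5885, -0.288, 0.1705]
ft_force: [0.4, 0.3, 0.0]
ee_pos: [0.5885, -0.288, 0.1644]
ft_force: [-1.0, -0.7, -0.6]
```

```bash
G="ee_pos|ft_f|wid"; python3 -m crank '0 0 0.06 0 -1;0 0 0.06 0 -1;0 0 0.06 0 -1;0 0 0.02 0 -1;0 0 0 0 -1;0 0 0.01 0 -1;0 0 0.005 0 -1;0 0 0 0 -1'| grep -E "$G";  python3 -m crank '0 0 0 0 -0.2;0 0 0 0 -0.2;0 0 0 0 -0.1;0 0 0 0 0;0 0 0 0 0;0 0 -0.1 0 0;0 0 -0.2 0 0;0 0 -0.2 0 0;0 0 0 0 0'| grep -E "$G"; python3 -m crank '0.2 -0.1 0 0 0;0.2 -0.1 0 0 0;0.2 -0.1 0 0 0;0.2 -0.1 0 0 0;0.2 -0.1 0 0 0;0.2 -0.1 0 0 0;0.2 0 0 0 0;0.2 0 0 0 0;0 0 0 0 0'| grep -E "$G"; python3 - <<'E'
from h import *
t=get("top");s=get("side")
cv2.imwrite("pics/top7.png",t["img"])
o=np.zeros((600,800,3),np.uint8)
o[:300,:480]=cv2.resize(t["img"][215:290,330:450],None,fx=4,fy=4,interpolation=cv2.INTER_CUBIC)
o[300:,:480]=cv2.resize(s["img"][140:240,290:450],None,fx=3,fy=3,interpolation=cv2.INTER_CUBIC)
o[:300,500:800]=cv2.resize(t["img"][225:300,190:265],None,fx=4,fy=4,interpolation=cv2.INTER_CUBIC)
cv2.imwrite("pics/g7.png",o)
E
```

```text
ee_pos: [0.589, -0.2882, 0.1226]
ft_force: [-0.0, 0.4, -0.4]
width: 0.0257
ee_pos: [0.5912, -0.2881, 0.2284]
ft_force: [-0.3, 0.1, 0.2]
width: 0.0435
ee_pos: [0.501, 0.0484, 0.2227]
ft_force: [-1.0, -1.4, 0.0]
width: 0.0435
```

View pics/g7.png

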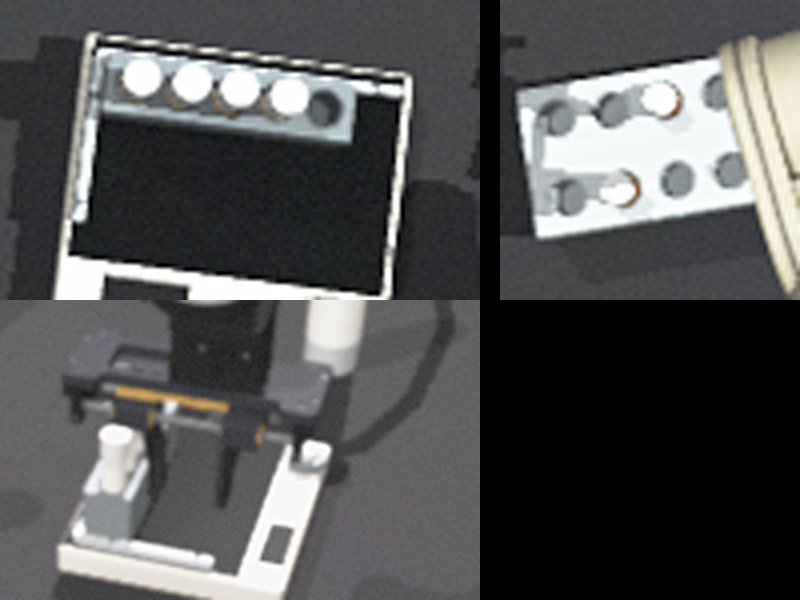

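Four tubes stand in the rack and the two vials remain in the block at (660,98) and (622,188) in the crop. Next I'll check the rail line's angle and position against the rack.

```bash
python3 - <<'E'
from ov import *
t=get("top"); g=cv2.imread("pics/top0.png",0)
def edge(fn,ys,xs,thr=130):
    out=[]
    for y in ys:
        P=np.array([proj(t,fn(x,y)) for x in xs],np.float32)[None]
        v=cv2.remap(g,P[...,0],P[...,1],cv2.INTER_LINEAR)[0].astype(float)
        i=np.argmax(v>thr); out.append(xs[i-1]+(thr-v[i-1])/(v[i]-v[i-1])*(xs[1]-xs[0]))
    return np.array(out)
ys=np.linspace(-.1,.1,41); e=edge(lambda x,y:w(SC,x,y,.047),ys,np.arange(.07,.1,.001))
k=np.polyfit(ys,e,1); r=e-np.polyval(k,ys); ok=abs(r)<.002; k=np.polyfit(ys[ok],e[ok],1); print("far face at y=20:",np.polyval(k,.02)*1e3,"slope deg",np.degrees(k[0]),ok.sum(),r[ok].std()*1e3)
xs2=np.linspace(-.03,.07,31); e=edge(lambda q,x:w(SC,x,q,.047),xs2,np.arange(.095,.125,.001))
k=np.polyfit(xs2,e,1); print("left face at x=67:",np.polyval(k,.067)*1e3,"slope",np.degrees(k[0]))
# key: white disc
im=t["img"]; q=cv2.resize(im[285:306,400:425],None,fx=8,fy=8,interpolation=cv2.INTER_CUBIC); cv2.imwrite("pics/key.png",q)
gg=cv2.cvtColor(q,cv2.COLOR_BGR2GRAY); print((gg[::12,::12]))
E
```

```text
far face at y=20: 88.6498852246506 slope deg 0.03949133398228001 41 0.37145970667163064
left face at x=67: 114.2127431640541 slope 0.14423718231212396
[[  0   0   5  10  23  36  38  30  30  29  35  35  29  34  35  30  31]
 [255 250 201 148  85  19  27  28  32  32  27  26  35  34  36  37  30]
 [255 255 255 255 255 255 255 248 197 190 163 145 142  70  38   0   0]
 [254 254 255 255 239 231 169 194 208 205 239 255 255 255 255 255 255]
 [254 255 255 232 205 162 142 165 179 208 178 211 255 255 255 255 255]
 [255 250 219 210 201 102 115 173 255 255 255 224 222 255 254 254 254]
 [255 249 197 210 163 115 134 255 255 254 255 253 208 255 254 254 255]
 [255 249 198 208 148 119 134 255 255 254 255 254 217 246 255 254 255]
 [255 255 244 206 182 106 115 220 255 255 255 249 192 244 255 254 255]
 [253 255 255 207 202 113 184 158 200 250 241 177 220 253 255 254 255]
 [123 158 184 144 154 149 146 202 194 183 185 221 255 252 255 255 255]
 [ 61  52  55  53  59  54  50  77  98  94 101 209 243 250 250 252 254]
 [ 65  62  63  64  64  63  62  58  57  59  44  42  47  61  76 112 137]
 [ 64  62  63  64  65  64  63  69  63  63  63  28  35  30  32  31  26]]
```

```bash
G="ee_pos|ft_f"; python3 pl.py .578 -.387 .22 84.2
```

```text
t67.3 p [0.5015 0.0418 0.2221] yaw 84.25 F [-0.3  0.2 -0.1] w 0.0437 g 0.0 q [ 0.91  0.2  -1.19  1.69  0.19  1.38 -0.41]
total units [-2.0946  0.5955  0.0111] turn 0.0005 rows>= 10.0 1.0
```

```bash
G="ee_pos|ft_f|wid"; python3 -m crank '-0.175 0.05 0 0 -1;-0.175 0.05 0 0 -1;-0.175 0.05 0 0 -1;-0.175 0.05 0 0 -1;-0.175 0.05 0 0 -1;-0.175 0.05 0 0 -1;-0.175 0.05 0 0 -1;-0.175 0.05 0 0 -1;-0.175 0.05 0 0 -1;-0.175 0.05 0 0 -1' 20| grep -E "$G"; python3 -m crank '-0.175 0.05 0 0 -1;-0.17 0.045 0 0 -1;0 0 0.2 0 -1;0 0 0.2 0 -1;0 0 0.2 0 -1;0 0 0 0 -1;0 0 0 0 -1'| grep -E "$G"; python3 pl.py .578 -.385 .055 84.2
```

```text
ee_pos: [0.5648, -0.3197, 0.2217]
ft_force: [0.7, 0.0, 0.5]
width: 0.0004
ee_pos: [0.5771, -0.3878, 0.1028]
ft_force: [0.3, -0.5, 0.8]
width: 0.0003
t69.0 p [ 0.5771 -0.3878  0.1028] yaw 84.14 F [ 0.3 -0.5  0.8] w 0.0003 g 0.0 q [ 1.08  0.71 -0.88  1.33  0.54  1.35  0.11]
total units [0.0142 0.0035 0.239 ] turn -0.0007 rows>= 1.0 1.0
```

```bash
G="ee_pos|ft_f"; python3 -m crank '0 0.003 0.12 0 -1;0 0 0.12 0 -1;0.05 0 0 0 -1;0.05 0 0 0 -1;0 0 0 0 -1'| grep -E "$G"; python3 -m crank '0.02 0 0 0 -1;0 0 0 0 -1'| grep -E "$G"; python3 -m crank '0.01 0 0 0 -1;0 0 0 0 -1'| grep -E "$G"; python3 -m crank '0.01 0 0 0 -1;0 0 0 0 -1'| grep -E "$G"
```

```text
ee_pos: [0.5826, -0.3644, 0.0574]
ft_force: [0.4, 0.2, -0.0]
ee_pos: [0.5816, -0.3624, 0.0556]
ft_force: [0.7, 0.8, -1.0]
ee_pos: [0.5812, -0.3607, 0.0545]
ft_force: [-0.0, 0.8, 0.0]
ee_pos: [0.5814, -0.3584, 0.0543]
ft_force: [0.3, 0.8, -0.6]
```

```bash
G="ee_pos|ft_f"; python3 -m crank '0.01 0 0 0 -1;0 0 0 0 -1'| grep -E "$G"; python3 -m crank '0.006 0 0 0 -1;0 0 0 0 -1'| grep -E "$G"; python3 -m crank '0.006 0 0 0 -1;0 0 0 0 -1'| grep -E "$G"; python3 -m crank '0.005 0 0 0 -1;0 0 0 0 -1'| grep -E "$G"
```

```text
ee_pos: [0.5816, -0.3563, 0.0543]
ft_force: [-0.2, -0.2, 0.7]
ee_pos: [0.5815, -0.3561, 0.0544]
ft_force: [0.5, -2.7, -0.6]
ee_pos: [0.5814, -0.3561, 0.0544]
ft_force: [0.5, -6.5, -1.0]
ee_pos: [0.5813, -0.3561, 0.0546]
ft_force: [0.0, -8.4, -0.1]
```

The right-end push met firm contact at once, so the rack is home in y. Next: retreat and go to the scan key.

```bash
G="ee_pos|ft_f"; python3 -m crank '-0.03 0 0 0 -1;-0.08 0 0 0 -1;0 0 -0.2 0 -1;0 0 -0.2 0 -1;0 -0.2 0 0 -1;0 -0.2 0 0 -1;0 -0.2 0 0 -1;0 -0.1 0 0 -1;0 0 0 0 -1;0 0 0 0 -1'| grep -E "$G"; python3 - <<'E'
from ov import *
t=get("top"); 
g=cv2.imread("pics/top0.png",0)
k=cv2.resize(g[284:306,400:426],None,fx=8,fy=8,interpolation=cv2.INTER_CUBIC)
m=(k>225).astype(np.uint8); n,l,st,c=cv2.connectedComponentsWithStats(m)
for i in range(1,n):
    if st[i,4]>500:
        u,v=(c[i]+.5)/8-.5+[400,284]; p=onz(t,u,v,.046); d=p[:2]-SC[0]; a=SC[1]
        print(st[i],p,"scanner",d@[np.cos(a),np.sin(a)],d@[-np.sin(a),np.cos(a)])
E
python3 pl.py .4245 -.340 .1 84.2
```

```text
ee_pos: [0.4403, -0.3621, 0.1348]
ft_force: [0.1, 0.6, 0.8]
[    0    19   208   129 11212] [ 0.42871528 -0.34702536  0.046     ] scanner -0.08631849304759932 -0.09054619036953025
[  81   59   62   61 2749] [ 0.4245231  -0.34350831  0.046     ] scanner -0.0908392554384302 -0.08746289409433083
t72.0 p [ 0.441  -0.3616  0.1347] yaw 84.24 F [ 0.1 -0.  -0.1] w 0.0008 g 0.0 q [ 1.41  0.43 -1.    1.65  0.37  1.27  0.24]
total units [ 0.0992 -0.0931  0.1735] turn 0.0004 rows>= 1.0 1.0
```

```bash
G="ee_pos|ft_f"; python3 -m crank '0.084 -0.089 0 0 -1;0 0 0.17 0 -1;0 0 0.1 0 -1;0 0 0 0 -1;0 0 0 0 -1'| grep -E "$G"; python3 pl.py .425 -.3427 .06 84.2
```

```text
ee_pos: [0.4255, -0.3422, 0.0809]
ft_force: [0.3, -0.5, 0.7]
t72.5 p [ 0.4255 -0.3422  0.0809] yaw 84.32 F [ 0.3 -0.5  0.7] w 0.0006 g 0.0 q [ 1.41  0.43 -0.99  1.77  0.39  1.15  0.21]
total units [-0.0027 -0.0026  0.1043] turn 0.0013 rows>= 1.0 1.0
```

```bash
G="ee_pos|ft_f"; python3 -m crank '-0.002 -0.002 0.08 0 -1;0 0 0.04 0 -1;0 0 0 0 -1'| grep -E "$G"; python3 -m crank '0 0 0.015 0 -1;0 0 0 0 -1'| grep -E "$G"; python3 -m crank '0 0 0.015 0 -1;0 0 0 0 -1'| grep -E "$G"; python3 -m crank '0 0 0.01 0 -1;0 0 0 0 -1'| grep -E "$G"
```

```text
ee_pos: [0.4234, -0.3427, 0.0553]
ft_force: [-0.3, 0.0, 0.1]
ee_pos: [0.424, -0.3431, 0.0534]
ft_force: [0.6, 0.3, 0.4]
ee_pos: [0.4238, -0.343, 0.0502]
ft_force: [0.1, -0.7, -0.6]
ee_pos: [0.4238, -0.343, 0.0482]
ft_force: [-0.3, 0.2, 0.3]
```

```bash
G="ee_pos|ft_f"; for a in 1; do python3 -m crank '0 0 0.01 0 -1;0 0 0 0 -1'| grep -E "$G"; python3 -m crank '0 0 0.01 0 -1;0 0 0 0 -1'| grep -E "$G"; python3 -m crank '0 0 0.01 0 -1;0 0 0 0 -1'| grep -E "$G"; done
```

```text
ee_pos: [0.4238, -0.343, 0.0461]
ft_force: [-0.0, 0.0, -0.6]
ee_pos: [0.4238, -0.343, 0.0441]
ft_force: [1.0, 0.3, -0.7]
ee_pos: [0.4238, -0.3429, 0.0421]
ft_force: [-0.0, 0.1, -0.1]
```

```bash
G="ee_pos|ft_f"; python3 -m crank '0 0 0.006 0 -1;0 0 0 0 -1'| grep -E "$G"; python3 -m crank '0 0 0.006 0 -1;0 0 0 0 -1'| grep -E "$G"; python3 -m crank '0 0 0.006 0 -1;0 0 0 0 -1'| grep -E "$G"; python3 -m crank '0 0 0.006 0 -1;0 0 0 0 -1'| grep -E "$G"
```

```text
ee_pos: [0.4238, -0.3429, 0.041]
ft_force: [0.2, -0.7, 0.4]
ee_pos: [0.4239, -0.343, 0.0398]
ft_force: [0.1, 0.1, 0.6]
ee_pos: [0.4239, -0.343, 0.0386]
ft_force: [0.4, 0.2, -0.5]
ee_pos: [0.4239, -0.343, 0.0374]
ft_force: [-0.1, 0.0, -0.3]
```

```bash
python3 - <<'E'
from h import *
t=get("top");s=get("side")
o=np.zeros((600,800,3),np.uint8)
o[:,:480]=cv2.resize(s["img"][160:260,320:400],None,fx=6,fy=6,interpolation=cv2.INTER_CUBIC)
o[:300,490:800]=cv2.resize(t["img"][215:315,340:443],(310,300),interpolation=cv2.INTER_CUBIC)
cv2.imwrite("pics/g8.png",o)
for z in(.036,.045):print(proj(s,[.424,-.343,z]),proj(s,[.4245,-.3435,z]))
E
```

```text
[390.82784163 194.00099311] [390.68177588 193.89370529]
[391.13104393 191.58676683] [390.98439431 191.4797613 ]
```

View pics/g8.png

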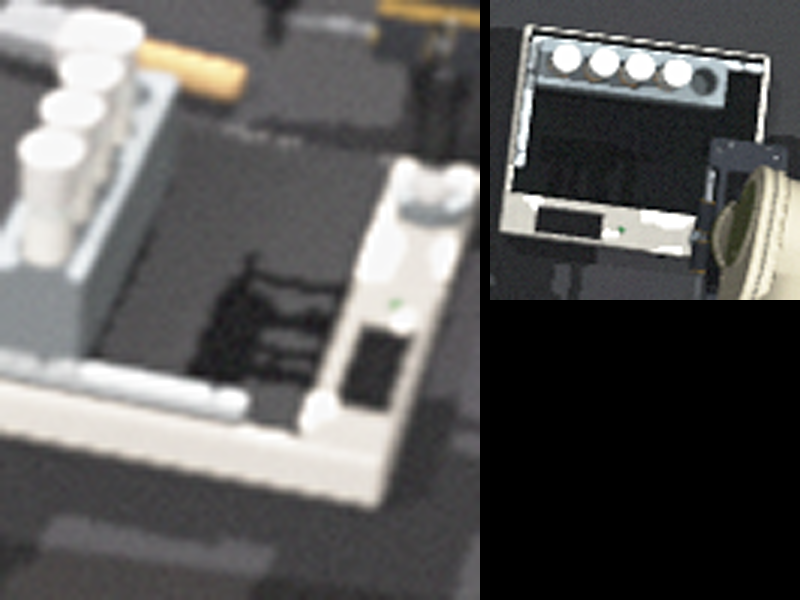

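The side view shows the fingertips ending at about (392,187), behind the key top at (392.5,190). Next I'll triangulate the key's height.

```bash
python3 - <<'E'
from h import *
t=get("top");s=get("side")
g=cv2.imread("pics/side0.png",0)
print(g[182:202,382:406])
def tri(a,b):
    o1,d1=ray(t,*a);o2,d2=ray(s,*b)
    x=np.linalg.lstsq(np.c_[d1,-d2],o2-o1,rcond=None)[0]; p,q=o1+d1*x[0],o2+d2*x[1]; return (p+q)/2,np.linalg.norm(p-q)
for v in(188,189,190,191): print(v,tri((413.9,295.1),(392.5,v)))
E
```

```text
[[ 65  67  66  68  61  67  67  64  66  62  67  64  66  64  66  68  64  64
   64  64  66  65  78  95]
 [ 61  66  66  61  60  66  65  68  68  66  67  66  61  65  63  65  65  64
   62  67  67  67  82 100]
 [ 66  64  65  60  63  63  61  59  60  61  69  62  64  68  66  66  65  67
   63  70  64  70  85  95]
 [ 73  78  88  82  90  84  76  73  66  65  66  63  60  64  58  65  64  65
   64  64  58  77  88 101]
 [ 94 113 123 132 190 229 226 219 206 179 169 145 103  75  68  62  63  64
   67  62  70  80  93  99]
 [ 94 101 117 182 253 254 252 253 254 255 255 254 236 209 182 161 125  85
   67  62  66  72  78  77]
 [ 93  91 114 214 253 249 248 248 248 249 249 250 251 253 254 254 244 181
   98  63  66  66  68  70]
 [ 91  88 131 228 251 248 247 248 248 247 248 248 248 248 249 250 253 250
  141  66  62  65  63  65]
 [ 92  96 158 236 248 245 242 247 248 248 248 248 248 248 248 248 251 251
  137  63  64  63  67  67]
 [ 88 114 186 241 244 240 233 236 246 248 249 249 246 237 240 248 251 221
  112  57  66  64  65  72]
 [ 91 133 226 247 239 237 230 220 228 235 234 226 217 220 235 242 236 166
   88  63  64  6
[... 570 characters left out ...]
212 186 147  96  62
   53  52  54  51  58  71]
 [251 248 247 247 248 248 244 233 231 229 230 239 246 240 198 136  79  54
   53  55  58  57  71  80]
 [249 248 247 247 247 248 247 246 246 247 247 249 249 251 206 120  70  57
   50  57  53  61  76  88]
 [248 247 247 247 247 247 247 248 248 248 248 248 249 253 194  98  65  62
   61  65  72  76  81  86]]
188 (array([ 0.42236086, -0.34295908,  0.05866555]), np.float64(0.002314431082452001))
189 (array([ 0.42217441, -0.34374673,  0.05452842]), np.float64(0.0026870214809193104))
190 (array([ 0.42198724, -0.34453725,  0.05037557]), np.float64(0.003061045404160321))
191 (array([ 0.42179936, -0.34533066,  0.04620692]), np.float64(0.0034365110354035743))
```

```bash
python3 - <<'E'
from h import *
s=get("side"); g=cv2.cvtColor(s["img"],cv2.COLOR_BGR2GRAY)
print(g[172:200,382:406])
print(proj(s,[.424,-.343,.05]),proj(s,[.424,-.343,.0374]),proj(s,[.424,-.331,.05]),proj(s,[.424,-.355,.05]))
E
python3 pl.py
```

```text
[[100  97  99  96 100  84  61  38  40  41  62  81  84  69  52  54  55  53
   59  62  62  68  69  68]
 [100 104 104  98  99  87  56  41  36  44  53  67  66  54  46  42  54  63
   62  65  58  62  61  70]
 [100  98  99  98  95  89  63  41  41  44  49  54  52  41  40  37  45  64
   63  65  63  63  64  68]
 [ 98  99  96  97  99  87  65  44  37  45  51  45  50  38  37  45  53  64
   63  66  62  64  70  76]
 [100 101 100  98  93  73  58  46  44  42  50  54  49  42  41  46  58  65
   69  70  62  62  65  80]
 [ 99  99  98  97  90  73  58  49  42  50  50  50  51  44  42  47  60  62
   64  61  66  62  68  79]
 [ 98 100 102  97  91  66  58  53  41  46  48  50  47  42  47  58  63  64
   64  62  66  62  68  81]
 [ 99 102  98  98  83  71  56  55  50  48  53  53  48  46  54  67  66  66
   67  65  64  59  63  79]
 [ 98  93  93  91  76  67  59  53  46  56  55  50  53  49  57  66  66  63
   63  59  59  60  63  76]
 [ 74  78  80  73  67  63  65  49  56  52  51  57  49  44  51  63  63  62
   54  53  55  57  67  83]
 [ 69  66  69  66  65  66  57  53  49  55  62  60  51  50  49  62  54  60
   57  52  60  5
[... 1264 characters left out ...]
 152 147 163 174 152 134 122  87
   56  51  57  54  52  56]
 [194 252 250 244 198 162 154 144 144 144 139 133 128 130 130 133 119  79
   52  49  53  56  54  55]
 [241 251 249 248 230 215 197 175 163 151 155 148 153 153 151 147 114  68
   56  55  57  52  52  61]
 [253 249 248 248 247 234 227 221 214 202 202 208 214 211 184 145  95  64
   51  55  54  57  60  73]
 [252 248 247 248 249 242 231 232 228 227 227 240 245 238 195 135  84  53
   57  55  50  58  64  77]]
[391.30039235 190.23834235] [390.87486988 193.62653408] [390.95745384 192.34599862] [391.63959551 188.15364308]
t75.0 p [ 0.424  -0.343   0.0376] yaw 84.24 F [-0.1 -1.   0.9] w 0.0000 g 0.0 q [ 1.38  0.48 -0.95  1.81  0.44  1.08  0.17]
```

```bash
python3 - <<'E'
from h import *
s=get("side")
for z in(.2227,.243): 
  for y in (.048,.02): print(z,y,proj(s,[.501+.03,y-.003,z]),proj(s,[.501-.03,y+.003,z]))
E
```

```text
0.2227 0.048 [339.50229053 212.34422593] [364.26693305 217.04662888]
0.2227 0.02 [341.37435224 205.69999446] [365.74742669 210.25729195]
0.243 0.048 [339.88005053 205.3353289 ] [364.90509608 210.01364708]
0.243 0.02 [341.76472183 198.7402953 ] [366.3899803 203.272936 ]
```

In both this view and an earlier one, the visible fingertips sit about 19 mm above the reported TCP. That explains the missing contact and also the high pushes, so I'll keep lowering under force watch.

```bash
G="ee_pos|ft_f"; python3 -m crank '0 0 0.01 0 -1;0 0 0 0 -1'| grep -E "$G"; python3 -m crank '0 0 0.01 0 -1;0 0 0 0 -1'| grep -E "$G"; python3 -m crank '0 0 0.006 0 -1;0 0 0 0 -1'| grep -E "$G"; python3 -m crank '0 0 0.006 0 -1;0 0 0 0 -1'| grep -E "$G"
```

```text
ee_pos: [0.4238, -0.3429, 0.0353]
ft_force: [0.1, 0.0, -0.8]
ee_pos: [0.4238, -0.3429, 0.0333]
ft_force: [-0.2, -0.5, 0.7]
ee_pos: [0.4238, -0.343, 0.0322]
ft_force: [0.4, 1.0, 0.8]
ee_pos: [0.4239, -0.343, 0.031]
ft_force: [0.3, -0.5, 0.5]
```

```bash
G="ee_pos|ft_f"; python3 -m crank '0 0 0.006 0 -1;0 0 0 0 -1'| grep -E "$G"; python3 -m crank '0 0 0.006 0 -1;0 0 0 0 -1'| grep -E "$G"; python3 -m crank '0 0 0.006 0 -1;0 0 0 0 -1'| grep -E "$G"; python3 -m crank '0 0 0.006 0 -1;0 0 0 0 -1'| grep -E "$G"
```

```text
ee_pos: [0.424, -0.3431, 0.03]
ft_force: [-0.6, 0.5, 2.0]
ee_pos: [0.424, -0.3431, 0.0288]
ft_force: [-0.8, 0.7, 3.1]
ee_pos: [0.424, -0.3431, 0.0275]
ft_force: [-0.7, -0.0, 3.6]
ee_pos: [0.424, -0.3431, 0.0264]
ft_force: [-1.8, 0.4, 4.0]
```

```bash
G="ee_pos|ft_f"; python3 -m crank '0 0 0.005 0 -1;0 0 0.003 0 -1;0 0 0 0 -1'| grep -E "$G"; python3 -m crank '0 0 0.004 0 -1;0 0 0 0 -1;0 0 0 0 -1;0 0 0 0 -1'| grep -E "$G"
```

```text
ee_pos: [0.424, -0.3431, 0.0248]
ft_force: [-1.7, 0.3, 4.8]
ee_pos: [0.424, -0.3431, 0.0246]
ft_force: [-3.7, 2.4, 12.4]
```

The key bottomed (6 mm, 5 N, then a hard stop) and was held. Releasing and backing away, then a final look.

```bash
G="ee_pos|ft_f"; python3 -m crank '0 0 -0.03 0 -1;0 0 -0.1 0 -1;0 0 -0.2 0 -1;0 0 -0.24 0 -1;0 0 -0.24 0 -1;-0.2 -0.1 0 0 -1;-0.2 0 0 0 -1;-0.2 0 0 0 -1;0 0 0 0 -1;0 0 0 0 -1'| grep -E "$G"; python3 - <<'E'
from ov import *
t=get("top");s=get("side"); a=t["img"]
o=np.zeros((600,800,3),np.uint8)
o[:300,:400]=cv2.resize(a[215:315,330:463],(400,300),interpolation=cv2.INTER_CUBIC)
o[300:,:480]=cv2.resize(s["img"][150:250,290:450],None,fx=3,fy=3,interpolation=cv2.INTER_CUBIC)
o[:300,410:800]=cv2.resize(a[150:320,100:330],(390,300),interpolation=cv2.INTER_CUBIC)
cv2.imwrite("pics/g9.png",o)
# rack near top edge vs picture 7
for im in(cv2.imread("pics/top7.png",0),cv2.cvtColor(a,cv2.COLOR_BGR2GRAY)):
    for ys in((-.07,-.05),(.09,.11)):
        xs=np.arange(.034,.056,.001)
        P=np.array([[proj(t,w(SC,x,y,.096)) for x in xs] for y in np.linspace(*ys,9)],np.float32)
        v=cv2.remap(im,P[...,0],P[...,1],cv2.INTER_LINEAR).mean(0); i=np.argmax(v>115); print(ys,"near edge",xs[i]-(v[i]-115)/(v[i]-v[i-1])*.001)
E
```

```text
ee_pos: [0.3916, -0.4607, 0.1852]
ft_force: [0.7, -1.0, -0.0]
(-0.07, -0.05) near edge 0.04275965665236053
(0.09, 0.11) near edge 0.042593886462882105
(-0.07, -0.05) near edge 0.042541484716157214
(0.09, 0.11) near edge 0.04252608695652175
```

View pics/g9.png

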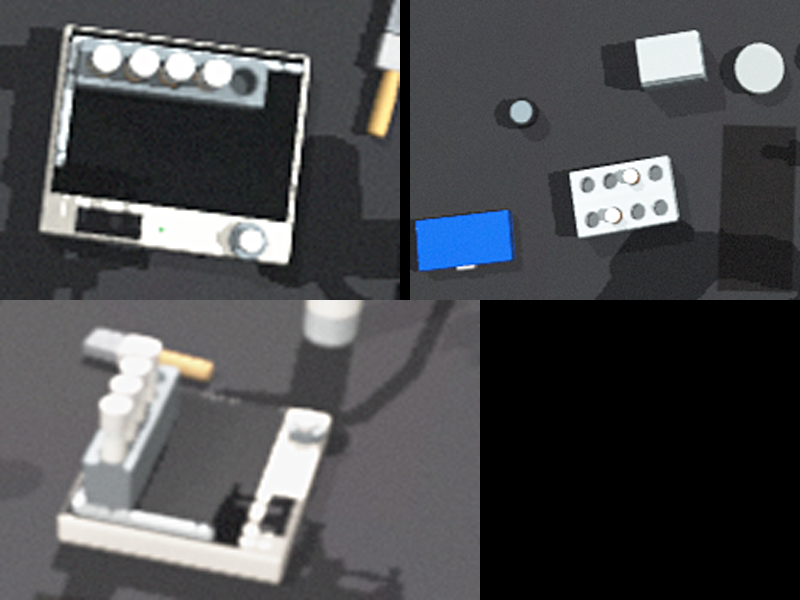

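The final view shows four tubes in the rack, its near edge parallel to the rail (42.5 + 46 mm ≈ face at 88.6), the key up, both vials in the block, and the bystanders in view undisturbed.

```bash
python3 -c "
from bench import workorder
print(workorder.close_job())"
```

```text
the job is handed in; nothing more can be done
None
```

The rack is home against both rails with all four tall tubes in its wells, the scan key was pressed to its stop and came back up, and the job is handed in; the hand-in returned no verdict.

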